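# Refit the filter pack on the centre rod

## Task

The filter on the bench bracket is being put back together: slide the white fine element onto its centre rod first, against the spring seat at the head, then the bronze coarse element, then the black end cap, and push the cap home against the spring until the catch on the rod snaps up behind it and holds the pack tight on its own when you let go. Feel your way: push gently and never ram or force the parts on the rod, and leave the oil bottle standing.

Things in the scene. Friction and masses are not known exactly. Their poses are not given: they have to be found in the camera images.
- filter_head: Cast aluminium filter head, round, 68 mm across, on a dark foot plate 92x100 mm fixed to the bench. Origin on the bench, z up. A level steel centre rod sticks out of its mouth along its own -x axis, 120 mm above the bench; the head's top is 36 mm above the rod's axis. Casting, foot and the brass nipples at both sides (y) lie behind the mouth, but for 10 mm of foot. The rod, seat and catch are part of it.
- rod_root (a point): Point on the rod's axis in the plane of the head's mouth; axes as the head's, the rod runs along -x. Rod 14 mm across, tip a 12 mm long cone down to 5 mm across. The rod is screwed in or out differently each time: its tip is 130 to 156 mm in front of this point. That is not measured, nor are the places of seat and catch, which sit on the rod and shift with it.
- seat_line (a point): Point on the rod's axis 30 mm in front of rod_root, in the region of the spring seat: a dark disc 35 mm across with a black rubber face, 108 mm behind the rod's tip (22 to 48 mm in front of rod_root), free to slide 7 mm towards the head against its spring, then solid. It pushes with 3 N at first and 2 N more per mm, 17 N just before it is solid.
- rod_line (a point): Point on the axis 120 mm in front of rod_root, in the region of the catch: a brass tongue 5 mm wide on top of the rod. Its ramp starts 12 mm behind the tip, rises 4 mm and ends 29 mm behind the tip in a steep face towards the head. A passing part presses it flat (drag up to about 5 N). Pushed behind the two elements, the cap clears it when the seat is 3 mm in (9 N); let go, it stays held there.
- fine_element: Fine filter element: tube 30 mm long, 40 mm outside, 16.5 mm bore right through, white pleats between two blue end rings, about 0.09 kg. Origin at its centre, its x axis along the bore; both ends alike. Lies at first on its side, bore level, on the drip rack's bars, its centre 46 mm above the bench, 28 mm or more from its neighbour's end.
- coarse_element: Coarse filter element: same size (30 mm long, 40 mm outside, 16.5 mm bore), coppery sintered bronze with fine grooves and brass end rings, about 0.13 kg. Origin at its centre, x along the bore; both ends alike. Starts on the same rack in the same way.
- end_cap: End cap: black fluted plastic ring 22 mm long, 40 mm outside, 16.5 mm bore right through, a thin steel ring on both faces, about 0.07 kg. Origin at its centre, x along the bore; either way round. Starts on the same rack in the same way.
- drip_rack: Drip rack standing fast on the bench: shallow steel tray 92x214x11 mm with two round bars 8 mm across and 24 mm apart, tops 29 mm above the bench, running along its y axis; origin on the bench under its centre. The three parts lie on the bars in a row, at -58, 0 and +58 mm along y, in any order.
- hose_end (a point): Foremost point of a metal hose end that sticks out level towards the robot from the front of the tall green tester behind the work; a second one is 60 mm below it. Both are fixed, as is the tester, whose front is 58 mm farther back. Keep the gripper and wrist well on the robot's side of this point.
- oil_bottle: Black oil bottle with a green spout, 45 mm across, 152 mm tall, standing loose on the left, behind the bench vice; origin at the centre of its base, z up.
Not all that is in view belongs to the job. What is shaped like the coarse_element but purple is not meant.

How it is judged:
On the way, in this order (a step that is already met when the one before it is completed fails the run):
1. The fine element is on the rod, past the catch, near the spring seat (y of fine_element in the frame of rod_root between -0.004 and 0.004 m and z of fine_element in the frame of rod_root between -0.005 and 0.004 m and angle between the x axis of fine_element and the x axis of filter_head, either way round below 0.1 rad and x of fine_element in the frame of rod_root between -0.068 and -0.02 m), for 0.2 s.
2. The coarse element is on the rod next to the fine one, which is still in its place (all of step 1 and y of coarse_element in the frame of rod_root between -0.004 and 0.004 m and z of coarse_element in the frame of rod_root between -0.005 and 0.004 m and angle between the x axis of coarse_element and the x axis of filter_head, either way round below 0.1 rad and x of coarse_element in the frame of rod_root between -0.099 and -0.02 m), for 0.2 s.
At the end, for the whole second after the job is handed in: Fine element, coarse element and cap sit on the rod in this order from the head (within 4 mm of its axis, 0.1 rad), gaps under 2.5 mm, the cap held by the catch so that it alone presses on the coarse element with over 3 N; all at rest, oil bottle upright within 0.2 rad (all of step 2 and distance between fine_element and coarse_element below 0.0325 m and y of end_cap in the frame of rod_root between -0.004 and 0.004 m and z of end_cap in the frame of rod_root between -0.005 and 0.004 m and angle between the x axis of end_cap and the x axis of filter_head, either way round below 0.1 rad and x of end_cap in the frame of rod_root between -0.122 and -0.02 m and distance between coarse_element and end_cap below 0.0285 m and contact force between end_cap and coarse_element above 3 N and linear speed of each of fine_element, coarse_element, end_cap below 0.02 m/s and angle between oil_bottle's own z axis and vertical below 0.2 rad and distance between fine_element and end_cap above 0.045 m); the robot touches nothing.
It fails at once if A part of the pack is pressed against the rod, its seat or the head with more than 40 N (contact force between any of fine_element, coarse_element, end_cap and filter_head above 40 N).
It fails at once if The parts of the pack are pressed together with more than 40 N (contact force between fine_element and coarse_element above 40 N or contact force between coarse_element and end_cap above 40 N).
It fails at once if The oil bottle is knocked over (angle between oil_bottle's own z axis and vertical above 0.5 rad).
It also fails if it takes over 72 s, if anything falls off the work surface, if the arm or the gripper's body presses on something with over 40 N, if the wrist force passes 120 N, or if a joint passes its speed limit or range.

## Robot

A 6-joint arm with a two-finger parallel gripper is mounted at the origin on a cart in front of the work surface, level with it; the furniture and walls round the work are solid. World frame = base frame: x ahead of the robot, y to its left, z up, the work surface at z = 0. Lengths are in m, angles in rad, forces in N, time in s.
With the tool pointing down it reaches from about 0.35 to 0.975 m from the base axis. Payload 17.4 kg.
Tool frame: the origin (TCP) lies at the very end of the fingers, on their centre line; the grasp point (between the pads) lies 19 mm behind it (ctrl.grip_depth is the distance from the TCP to the grasp point, in m); z points along the fingers, y is the direction in which the jaws open and shut (so a half turn about z gives the same grasp; the last joint's range is limited). The gripper opens to 85 mm and grips with 20 to 120 N. Pads are 22 mm wide; open, the fingers measure 114 mm over their backs; the gripper's body (76 mm by 85 mm) begins 54 mm behind the grasp point. The pads swing forward as they close: fully open they stand 13 mm farther back than shut.
Start: joints at [-1.279, 0.116, 1.442, -0, 1.584, -0.038], TCP at [0.219, -0.639, 0.203] pointing down, gripper open.
Joint ranges: [-2.83, 2.83], [-0.83, 2.19], [0.07, 2.5], [-1.14, 4.28], [0.01, 3], [-2.97, 2.97]. Speed limits (rad/s): [1.89, 1.89, 2.22, 3.14, 3.14, 3.14].

## Interface

Orientations are given as a 3x3 rotation matrix whose columns are the frame's x, y, z axes.
In Python, from cell import ctrl gives the robot as it stands.
- The arm moves only by the tool apply_moves, never from a script. Its argument "motion" is text: rows parted by semicolons, each of 5 numbers parted by spaces: the gripper's target within -1 to 1 (fully open at 1, half-way at 0, shut at -1), then the shift along the tool's x, y, z in m, then the turn about the tool's z in rad. A call has 1 to 5 rows; each row is the pose to reach, as a shift and turn from the pose measured when the call began, along the tool's axes at that moment; what a row does not reach only later rows make up. A row lasts 1/12 s, in which the tool goes at most 41.7 mm and 7.16 degrees, less where a joint would pass 70% of its speed; a pose out of reach is approached as far as the arm can. A call with a gripper value outside its range is refused whole. The fingers move at their own pace and stop on an object; "grip_force" is the grip in N (left out, the last holds). Time passes only in rows, so rows that repeat a pose let the fingers close. It gives the time, the measured TCP pose, the force and the opening at its end, in the units of the state.
- ctrl.get_obs(): the state, without advancing time (a new reading comes with each control period).
- ctrl.read_camera(name): name is "side" or "top" or "wrist"; returns a dict with "image" (420x560x3 uint8, red, green, blue), "intrinsics" (3x3 intrinsics, pixels), "R" (3x3) and "t" (3): a world point X has camera coordinates R X + t. Camera axes: x right, y down, z forward; pixel columns grow to the right and rows downward; lengths in m; the calibration is good to about 2 mm. A picture is of the moment at which its call begins. There is no depth.
- ctrl.job_done(): hands the job in, once; it reports no verdict.
Trained networks look in a picture, given as the dict that the camera call returned (one of the last four; its "shot" number tells which), for a name from the list of things; names that differ only in an ending like _2 or _b are one class to them, and where a whole thing is asked for, a point or a joint stands for the part that bears it (a point fixed in the world has none). Each returns a list of dicts, best first, with "p" (0 to 1); they miss things now and then, are a little off and sometimes report something else, mostly with a low value. They report only what shows in the picture. A call takes as long as a camera call. They do not tell look-alikes from the thing itself.
- ctrl.look_for(label, picture): "at" ([x, y, z] in m, in world coordinates, good to about 4 mm: the middle of the surface that is visible of it).
- ctrl.trace(label, picture): "mask" (420x560 bool, what is visible of it).
- ctrl.place_of(label, picture): "at" ([x, y, z] in m, in world coordinates, good to about 4 mm: a listed point, or the origin of a listed thing).
The state is a dict: "clock": time; "q": joint angles; "joint_velocities": joint speeds; "tau": joint torques, N m; "tcp_pos": TCP position; "ee_rot": TCP orientation; "ft_force": force on the tool from outside, world axes, zero at the start; "torque": the same for the moment, N m; "opening": finger opening in m.
Only numpy, scipy, OpenCV 4.12 (cv2) and the standard library are available. Lean on these libraries where they do the work, as an engineer would, in place of code of your own. Each camera call takes 0.05 s, during which the arm holds its last target.

## Working session

There is one attempt and no reset: what is moved stays moved. The work goes in short steps, Python scripts to look and compute and a tool call to move; the robot and the scene stay as the last step left them, time stands still between calls to the robot, and variables do not carry over. Pictures are saved under pics/ and viewed, and the job is handed in when it is done.

Besides the shell and the picture viewer there is one more tool, called after ">>>" as a command line: name --argument value ..., lists and objects as JSON in quotes. apply_moves: Moves the arm, as the interface text tells. Its arguments: {"type":"object","properties":{"motion":{"type":"string"},"grip_force":{"type":"number"}},"required":["motion"]}

```bash
ls; mkdir -p pics
cat > h.py <<'E'
import numpy as np, cv2
from cell import ctrl
np.set_printoptions(precision=4,suppress=True)
def snap(name,fn):
    p=ctrl.read_camera(name); cv2.imwrite('pics/'+fn,p['image'][:,:,::-1].copy()); return p
def proj(p,X):
    c=np.asarray(p['R'])@np.asarray(X)+np.asarray(p['t']); u=np.asarray(p['intrinsics'])@c; return u[:2]/u[2]
def ray(p,uv):
    R=np.asarray(p['R']);t=np.asarray(p['t']);d=R.T@np.linalg.inv(p['intrinsics'])@np.array([uv[0],uv[1],1.]);o=-R.T@t
    return o,d/np.linalg.norm(d)
E
python3 - <<'E'
from h import *
o=ctrl.get_obs(); print(o)
for n in ['side','top']:
    p=snap(n,n+'0.png'); print(n,p['shot'],'cam at',-np.asarray(p['R']).T@p['t'])
    for l in ['filter_head','rod_root','seat_line','rod_line','fine_element','coarse_element','end_cap','drip_rack','hose_end','oil_bottle']:
        r=ctrl.place_of(l,p); print(l,[(np.round(x['at'],4),round(x['p'],2)) for x in r[:3]])
E
```

```text
pics
{'clock': 0.0, 'q': array([-1.2784,  0.1164,  1.4436,  0.0002,  1.5848, -0.0378]), 'joint_velocities': array([-0.0002, -0.0003, -0.001 ,  0.0002, -0.001 ,  0.0005]), 'tau': array([ -2.442 , -73.0431, -68.4327,  -0.2957,  -1.0457,   0.0001]), 'tcp_pos': array([ 0.2186, -0.6375,  0.2011]), 'ee_rot': array([[ 0.946 ,  0.3242, -0.0007],
       [ 0.3242, -0.946 ,  0.0033],
       [ 0.0004, -0.0033, -1.    ]]), 'ft_force': array([-0.1275, -0.7616, -0.0538]), 'torque': array([-0.012 ,  0.0344, -0.0157]), 'opening': 0.08521167837641888}
side 1 cam at [0.2531 0.5313 0.7408]
filter_head [(array([ 0.4755, -0.3278,  0.0022]), 0.73)]
rod_root [(array([ 0.4781, -0.3325,  0.1192]), 0.66)]
seat_line []
rod_line [(array([ 0.4868, -0.2094,  0.118 ]), 0.87)]
fine_element [(array([0.5521, 0.0828, 0.0429]), 0.75)]
coarse_element [(array([ 0.6024, -0.3741,  0.0199]), 0.68), (array([ 0.4879, -0.2105,  0.1181]), 0.67), (array([0.5364, 0.0206, 0.046 ]), 0.63)]
end_cap [(array([ 0.5211, -0.0355,  0.0412]), 0.67)]
drip_rack [(array([0.5368, 0.0244, 0.0002]), 0.96)]
hose_end [(array([ 0.6293, -0.1976,  0.2564]), 0.87)]
oil_bottle [(array([0.6253, 0.2303, 0.0034]), 0.7)]
top 2 cam at [ 0.4585 -0.0635  1.5248]
filter_head [(array([ 0.4738, -0.331 ,  0.0034]), 0.85)]
rod_root [(array([ 0.4737, -0.3261,  0.1219]), 0.64)]
seat_line [(array([ 0.4767, -0.2964,  0.1203]), 0.87)]
rod_line [(array([ 0.4849, -0.2058,  0.1164]), 0.84)]
fine_element [(array([0.5448, 0.0777, 0.0428]), 0.43)]
coarse_element [(array([0.535 , 0.0217, 0.0443]), 0.6), (array([ 0.6027, -0.3772,  0.0162]), 0.53)]
end_cap [(array([ 0.5165, -0.0313,  0.0487]), 0.48), (array([0.5349, 0.0226, 0.0443]), 0.28)]
drip_rack [(array([0.5307, 0.0253, 0.0015]), 0.96)]
hose_end [(array([ 0.6275, -0.1962,  0.2616]), 0.6)]
oil_bottle [(array([0.6203, 0.2324, 0.0009]), 0.73)]
```

View pics/side0.png

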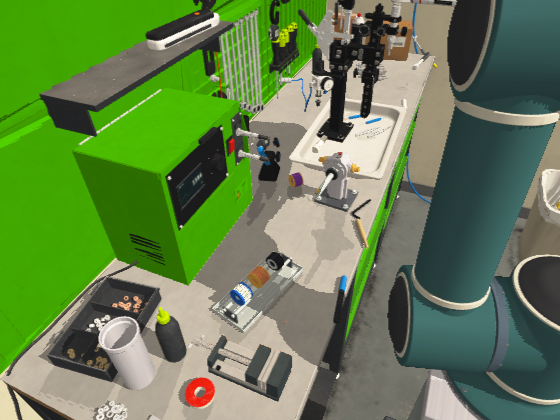

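View pics/top0.png

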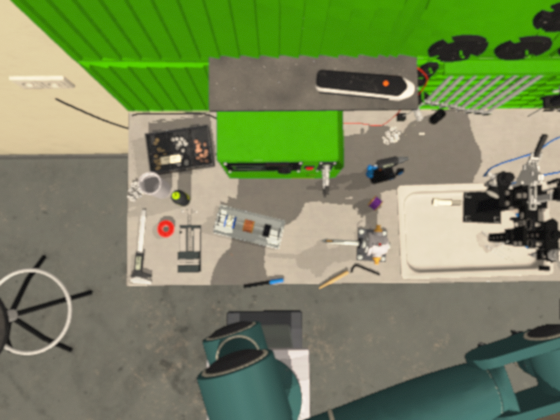

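The side view shows the head at about (340,180), the rod pointing at the rack, and the parts in this order: white (240,293), bronze (259,275), black cap (275,261). The purple look-alike at (296,180) is off the rack. I'll move closer, with a wrist look at the rod on the way.

```bash
cat >> h.py <<'E'
def to(X,ydir=None):
    "delta in tool frame to TCP world X, turn about tool z so that tool y -> ydir (xy)"
    o=ctrl.get_obs();R=o['ee_rot'];d=R.T@(np.asarray(X)-o['tcp_pos'])
    a=0
    if ydir is not None:
        v=R.T@np.array([ydir[0],ydir[1],0]); a=np.arctan2(-v[0],v[1])
    print('delta',d,'turn',round(a,4),'clock',round(o['clock'],2)); return d,a
E
python3 - <<'E'
from h import *
to([0.40,-0.27,0.31],[1,-0.1])
p=snap('wrist','w0.png');R=np.asarray(p['R']);print(R,-R.T@p['t'])
E
```

```text
delta [ 0.2909 -0.2898 -0.1073] turn -1.1411 clock 1.1
[[ 0.3243 -0.946  -0.0003]
 [-0.9019 -0.3092  0.3015]
 [-0.2853 -0.0975 -0.9535]] [ 0.2912 -0.6138  0.3729]
```

>>> apply_moves --motion "1 0.03 -0.03 -0.03 -0.12;1 0.06 -0.06 -0.06 -0.24;1 0.088 -0.088 -0.08 -0.36;1 0.116 -0.116 -0.1 -0.48;1 0.145 -0.145 -0.107 -0.6"

```text
clock: 1.57
tcp_pos: [0.2986, -0.4767, 0.3078]
ee_rot: [[0.595, 0.804, 0.004], [0.804, -0.595, -0.008], [-0.004, 0.008, -1.0]]
ft_force: [0.3, -0.3, 1.1]
opening: 0.0855
```

Run:
```python
from h import *
to([0.40,-0.27,0.31],[1,-0.1])
```

```text
delta [ 0.2265 -0.0415 -0.0035] turn -0.5374 clock 1.57
```

>>> apply_moves --motion "1 0.04 -0.008 0 -0.12;1 0.08 -0.016 0 -0.24;1 0.12 -0.024 0 -0.36;1 0.16 -0.032 0 -0.48;1 0.2 -0.04 0 -0.54"

```text
clock: 1.98
tcp_pos: [0.3864, -0.2921, 0.3099]
ee_rot: [[0.092, 0.996, 0.009], [0.996, -0.092, -0.014], [-0.013, 0.01, -1.0]]
ft_force: [1.0, -0.2, -0.1]
opening: 0.0856
```

Run:
```python
from h import *
to([0.40,-0.27,0.31],[1,-0.1])
p=snap('wrist','w1.png')
for l in ['rod_root','seat_line','rod_line','filter_head']:
    r=ctrl.place_of(l,p); print(l,[(np.round(x['at'],4),round(x['p'],2)) for x in r[:3]])
```

```text
delta [ 0.0232  0.0116 -0.0003] turn 0.0077 clock 1.98
rod_root [(array([ 0.475 , -0.3258,  0.1156]), 0.87)]
seat_line [(array([ 0.4853, -0.2992,  0.1202]), 0.88)]
rod_line [(array([ 0.4839, -0.2089,  0.1187]), 0.92)]
filter_head [(array([ 0.4724, -0.3254,  0.0005]), 0.96)]
```

View pics/w1.png

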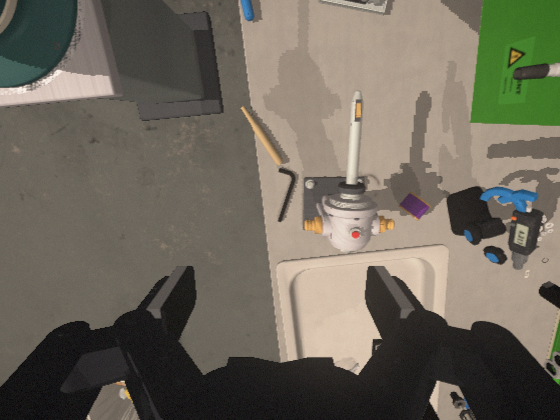

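Run:
```python
from h import *
im=cv2.imread('pics/w1.png')[80:260,290:410]
cv2.imwrite('pics/w1c.png',cv2.resize(im,None,fx=4.4/1.35,fy=4.4/1.35,interpolation=cv2.INTER_CUBIC))
p=ctrl.read_camera('wrist')
im=cv2.cvtColor(p['image'],cv2.COLOR_RGB2GRAY).astype(float)
for r in [100,110,120,130,140,150,160,170]:
    print(r,im[r,340:372].astype(int))
for uv in [(355,130),(357,93)]:
    o,d=ray(p,uv);print(o+d*(0.12-o[2])/d[2])
```

```text
100 [151 162 161 165 161 162 162 163 163 164 165 168 157 141 189 208 164  92
  92  97 100 102 111 132 152 166 166 164 167 164 162 165]
110 [166 167 167 168 167 166 167 166 168 166 164 178 203 215 225 200 135 183
 182 180 172 146 120 140 163 164 165 164 164 165 164 161]
120 [169 166 169 169 168 169 167 166 166 160 168 195 211 222 220 190 162 156
 151 142 137 135 138 163 166 166 166 162 165 167 164 166]
130 [164 163 163 166 167 169 167 169 168 170 185 206 217 226 228 221 215 201
 184 165 144 135 158 163 165 164 166 165 166 165 166 164]
140 [164 164 161 163 167 168 167 168 165 174 199 213 224 229 224 219 205 192
 172 149 132 145 164 166 164 167 169 166 167 168 166 167]
150 [165 165 166 166 169 169 167 168 172 186 208 219 226 226 218 207 197 180
 162 139 139 167 166 167 169 170 169 167 169 169 166 168]
160 [166 166 167 169 165 167 167 162 171 200 214 224 228 222 215 203 187 166
 141 134 156 163 166 166 166 163 165 169 166 169 168 168]
170 [147 155 163 157 149 150 147 162 194 208 220 227 224 218 207 192 174 152
 131 141 164 164 166 167 167 165 168 168 167 167 167 167]
[ 0.481  -0.2393  0.12  ]
[ 0.484  -0.1988  0.12  ]
```

View pics/w1c.png

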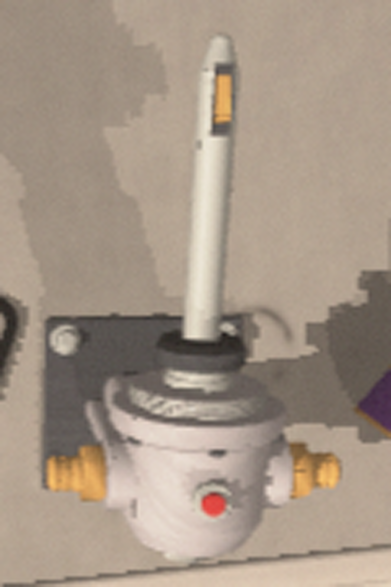

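Run:
```python
from h import *
p=ctrl.read_camera('wrist')
P=[]
for uv in [(356.6,120),(355.9,130),(355.3,140),(354.7,150),(354.1,160),(353.5,170),(358,91.5)]:
    o,d=ray(p,uv);X=o+d*(0.12-o[2])/d[2];P.append(X);print(X)
P=np.array(P[:6]);s,c=np.polyfit(P[:,1],P[:,0],1);print('dx/dy',s,'x at -0.2:',c-0.2*s,'x at -.326',c-.326*s)
ps=snap('side','s1.png');pt=snap('top','t1.png')
for q,n in((ps,'s1'),(pt,'t1')):
    u=proj(q,[0.482,-0.26,0.12]).astype(int);print(n,u)
    im=cv2.imread(f'pics/{n}.png')[u[1]-40:u[1]+40,u[0]-50:u[0]+50]
    a=proj(q,[c-.326*s,-.326,.12]);b=proj(q,P[0]*0+[c-.19*s,-.19,.12]);print(a,b)
    im=cv2.resize(im,None,fx=7,fy=7,interpolation=cv2.INTER_CUBIC)
    f=lambda v:tuple(int(k) for k in ((v-u+[50,40])*7+3))
    cv2.line(im,f(a),f(b),(0,0,255),1)
    cv2.imwrite(f'pics/{n}c.png',im)
```

```text
[ 0.4825 -0.2283  0.12  ]
[ 0.4815 -0.2395  0.12  ]
[ 0.4805 -0.251   0.12  ]
[ 0.4796 -0.2626  0.12  ]
[ 0.4786 -0.2746  0.12  ]
[ 0.4776 -0.2867  0.12  ]
[ 0.4846 -0.1976  0.12  ]
dx/dy 0.08202990432431655 x at -0.2: 0.4847365406173909 x at -.326 0.47440077267252706
s1 [323 183]
[334.6238 169.7761] [313.2186 199.0606]
t1 [343 240]
[366.3441 243.3089] [319.7874 239.9517]
```

View pics/s1c.png

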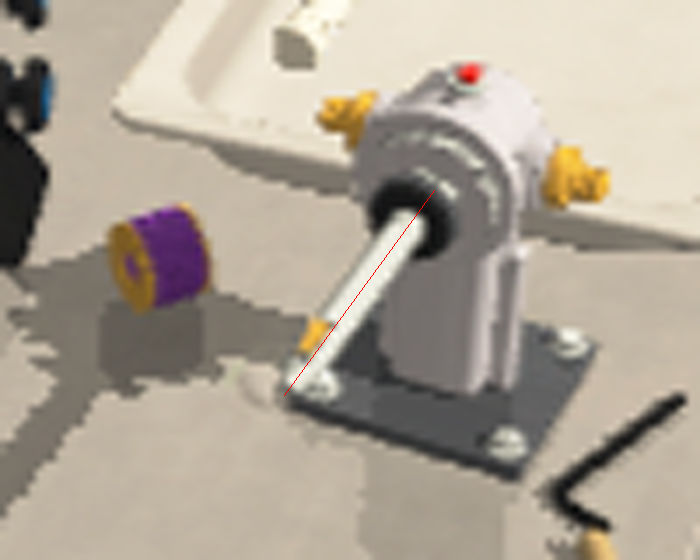

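View pics/t1c.png

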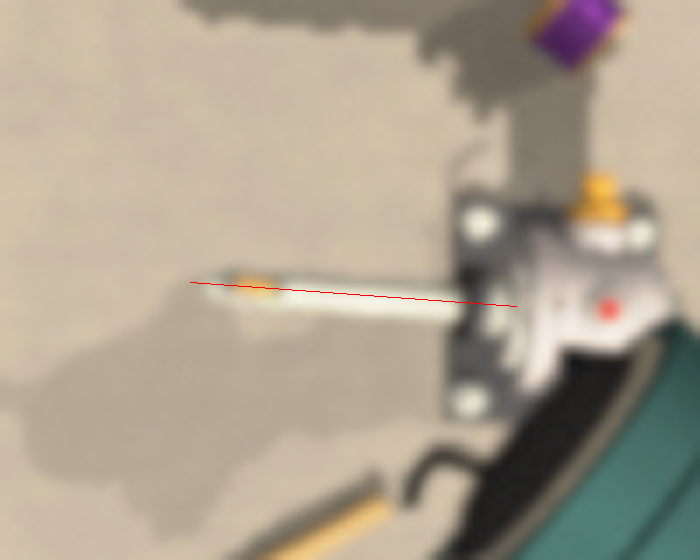

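Run:
```python
from h import *
to([0.525,-0.045,0.2],[0.97,-.25])
```

```text
delta [0.262  0.114  0.1054] turn 0.1528 clock 2.43
```

>>> apply_moves --motion "1 0.036 0.012 0.0 0.03;1 0.072 0.026 0.005 0.06;1 0.106 0.04 0.02 0.09;1 0.14 0.056 0.035 0.12;1 0.174 0.072 0.05 0.15"

```text
clock: 2.85
tcp_pos: [0.4748, -0.1272, 0.2556]
ee_rot: [[0.25, 0.968, 0.005], [0.968, -0.25, -0.009], [-0.008, 0.007, -1.0]]
ft_force: [0.1, -1.0, -0.9]
opening: 0.0853
```

Run:
```python
from h import *
to([0.525,-0.045,0.2],[0.97,-.25])
```

```text
delta [0.0926 0.0276 0.0551] turn -0.0008 clock 2.85
```

>>> apply_moves --motion "1 0.034 0.01 0.02 0;1 0.068 0.02 0.04 0;1 0.093 0.028 0.055 0;1 0.093 0.028 0.055 0"

```text
clock: 3.18
tcp_pos: [0.5261, -0.0421, 0.1962]
ee_rot: [[0.249, 0.969, 0.001], [0.969, -0.249, -0.008], [-0.007, 0.003, -1.0]]
ft_force: [-0.8, 0.6, -0.5]
opening: 0.0858
```

Run:
```python
from h import *
p=snap('wrist','w2.png')
for l in ['fine_element','coarse_element','end_cap','drip_rack']:
    r=ctrl.place_of(l,p); print(l,[(np.round(x['at'],4),round(x['p'],2)) for x in r[:3]])
    for x in r[:1]: print(proj(p,x['at']))
```

```text
fine_element [(array([0.5482, 0.0808, 0.047 ]), 0.85)]
[270.7329  67.6284]
coarse_element [(array([0.5348, 0.0225, 0.047 ]), 0.73)]
[272.7432 130.5207]
end_cap [(array([ 0.5177, -0.0348,  0.0445]), 0.83)]
[271.1393 185.7476]
drip_rack [(array([ 0.5399,  0.024 , -0.0007]), 0.96)]
[277.3691 126.4661]
```

View pics/w2.png

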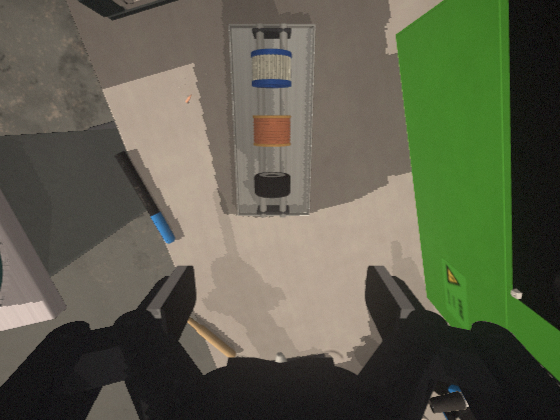

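Run:
```python
from h import *
p=ctrl.read_camera('wrist')
g=cv2.cvtColor(p['image'],cv2.COLOR_RGB2GRAY).astype(int)
hsv=cv2.cvtColor(p['image'],cv2.COLOR_RGB2HSV)
for l in ['fine_element','coarse_element','end_cap']:
    m=ctrl.trace(l,p)
    m=m[0]['mask']; ys,xs=np.nonzero(m); 
    r=[(y,xs[ys==y].min(),xs[ys==y].max()) for y in range(ys.min(),ys.max()+1,5)]
    print(l,ys.min(),ys.max(),r)
    y=(ys.min()+ys.max())/2; c=np.median([(a+b)/2 for _,a,b in r])
    o,d=ray(p,(c,y)); print(c,y,o+d*(0.046-o[2])/d[2])
to([0.548,0.08,0.10],[0.97,-.25])
```

```text
fine_element 45 84 [(45, np.int64(262), np.int64(277)), (50, np.int64(250), np.int64(289)), (55, np.int64(251), np.int64(289)), (60, np.int64(251), np.int64(288)), (65, np.int64(251), np.int64(288)), (70, np.int64(251), np.int64(288)), (75, np.int64(251), np.int64(288)), (80, np.int64(251), np.int64(289))]
269.5 64.5 [0.5484 0.0805 0.046 ]
coarse_element 111 142 [(111, np.int64(260), np.int64(285)), (116, np.int64(253), np.int64(288)), (121, np.int64(253), np.int64(288)), (126, np.int64(253), np.int64(288)), (131, np.int64(253), np.int64(288)), (136, np.int64(253), np.int64(288)), (141, np.int64(254), np.int64(287))]
270.5 126.5 [0.5338 0.0228 0.046 ]Traceback (most recent call last):
  File "<stdin>", line 7, in <module>
IndexError: list index out of range
```

Run:
```python
from h import *
to([0.549,0.081,0.11],[0.968,-.255])
```

```text
delta [ 0.1291 -0.0098  0.0897] turn 0.0033 clock 3.63
```

>>> apply_moves --motion "1 0.032 -0.002 0.022 0;1 0.065 -0.005 0.045 0;1 0.098 -0.008 0.068 0;1 0.129 -0.01 0.09 0.003;1 0.129 -0.01 0.09 0.003"

```text
clock: 4.05
tcp_pos: [0.5474, 0.0844, 0.1053]
ee_rot: [[0.253, 0.968, 0.001], [0.968, -0.253, -0.009], [-0.008, 0.004, -1.0]]
ft_force: [-0.3, 0.2, -0.9]
opening: 0.0857
```

Run:
```python
from h import *
p=snap('wrist','w3.png')
for l in ['fine_element','coarse_element','end_cap','drip_rack']:
    r=ctrl.place_of(l,p); print(l,[(np.round(x['at'],4),round(x['p'],2)) for x in r[:3]])
to([0.549,0.081,0.025],[0.968,-.255])
```

```text
fine_element [(array([0.5475, 0.083 , 0.0472]), 0.94)]
coarse_element [(array([0.5338, 0.0239, 0.0424]), 0.6)]
end_cap [(array([ 0.5183, -0.034 ,  0.0437]), 0.62)]
drip_rack [(array([ 0.5353,  0.0233, -0.0007]), 0.96), (array([0.5454, 0.0794, 0.0472]), 0.29)]
delta [ 0.0015 -0.0014  0.086 ] turn -0.0008 clock 4.3
```

View pics/w3.png

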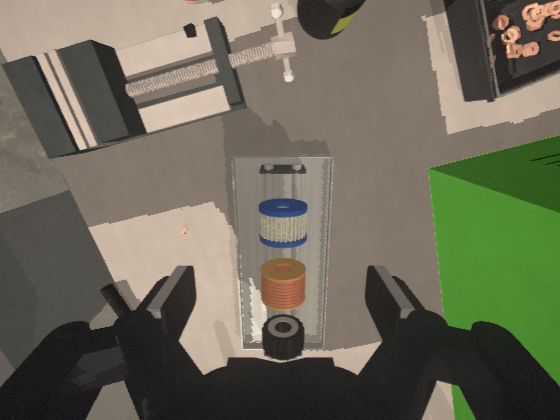

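Run:
```python
from h import *
p=ctrl.read_camera('wrist'); a=np.array([.2535,.9673,0]);b=np.array([.9673,-.2535,0]);z=np.array([0,0,1])
c=np.array([0.549,0.081,.046])
for s in (1,-1):
    P=[proj(p,c+s*.015*a+.02*(np.cos(t)*b+np.sin(t)*z)) for t in np.linspace(0,2*np.pi,60)]
    P=np.array(P);print(s,'cols',P[:,0].min(),P[:,0].max(),'rows',P[:,1].min(),P[:,1].max())
im=p['image'];print(im[190:255:2,283])
print(im[242,250:315])
```

```text
1 cols 254.8969067396797 303.35703820451454 rows 190.46187795429142 202.89389599229776
-1 cols 255.88912710898472 302.5581481932552 rows 222.08668641952605 239.1920770914244
[[155 148 136]
 [145 140 130]
 [ 40  57  88]
 [ 51  67 105]
 [ 48  61 101]
 [ 69  82 107]
 [ 48  62  94]
 [ 48  63  97]
 [ 51  76 127]
 [ 54  77 130]
 [124 132 140]
 [182 172 148]
 [180 168 145]
 [179 169 145]
 [179 169 146]
 [175 165 142]
 [174 163 142]
 [172 163 139]
 [173 161 139]
 [183 172 148]
 [148 140 121]
 [162 152 133]
 [ 88  92 103]
 [ 55  79 127]
 [ 58  81 131]
 [ 84  99 134]
 [156 150 136]
 [156 149 136]
 [160 151 138]
 [158 151 136]
 [158 147 136]
 [127  96  59]
 [127  95  54]]
[[134 127 117]
 [132 126 114]
 [130 123 112]
 [131 125 113]
 [129 121 113]
 [131 124 114]
 [129 123 112]
 [132 126 115]
 [134 129 118]
 [130 122 113]
 [129 122 113]
 [124 117 109]
 [118 112 103]
 [124 117 108]
 [130 123 113]
 [134 127 116]
 [132 125 116]
 [130 124 112]
 [128 122 112]
 [125 121 108]
 [127 120 110]
 [128 122 110]
 [129 123 113]
 [130 125 113]
 [129 123 112]
 [129 124 113]
 [127 121 112]
 [129 125 115]
 [130 122 113]
 [140 132 123]
 [158 151 139]
 [159 150 139]
 [157 148 135]
 [156 150 136]
 [160 152 138]
 [156 149 135]
 [157 150 136]
 [142 134 124]
 [120 111 103]
 [126 121 112]
 [133 124 115]
 [148 140 130]
 [164 154 144]
 [160 152 141]
 [154 146 133]
 [147 139 127]
 [146 138 127]
 [157 149 135]
 [157 151 137]
 [155 147 136]
 [158 152 137]
 [158 151 138]
 [158 150 139]
 [155 148 137]
 [153 147 134]
 [154 148 136]
 [156 147 135]
 [157 150 141]
 [157 149 137]
 [159 150 139]
 [159 153 138]
 [159 152 139]
 [159 150 139]
 [154 148 136]
 [158 149 139]]
```

Run:
```python
from h import *
print(ctrl.get_obs()['tcp_pos'])
to([0.549,0.080,0.025],[0.967,-.2545])
```

```text
[0.5493 0.08   0.111 ]
delta [ 0.0005 -0.0012  0.086 ] turn -0.0013 clock 4.35
```

>>> apply_moves --motion "1 0 -0.001 0.03 0;1 0 -0.001 0.055 0;1 0 -0.001 0.075 0;1 0 -0.001 0.085 0;1 0 -0.001 0.086 0"

```text
clock: 4.77
tcp_pos: [0.5483, 0.0786, 0.0237]
ee_rot: [[0.257, 0.966, 0.006], [0.966, -0.257, -0.01], [-0.008, 0.008, -1.0]]
ft_force: [0.4, 0.7, -0.4]
opening: 0.0854
```

>>> apply_moves --motion "-1 0 0 0 0;-1 0 0 0 0;-1 0 0 0 0;-1 0 0 0 0;-1 0 0 0 0" --grip_force 40

```text
clock: 5.18
tcp_pos: [0.5487, 0.0788, 0.025]
ee_rot: [[0.257, 0.966, 0.007], [0.966, -0.257, -0.009], [-0.007, 0.009, -1.0]]
ft_force: [-4.2, 0.5, 7.5]
opening: 0.0332
```

Run:
```python
from h import *
p=snap('wrist','w4.png'); q=snap('side','s4.png')
u=proj(q,[.549,.08,.05]).astype(int)
im=cv2.imread('pics/s4.png')[u[1]-50:u[1]+40,u[0]-60:u[0]+60]
cv2.imwrite('pics/s4c.png',cv2.resize(im,None,fx=6,fy=6,interpolation=cv2.INTER_CUBIC))
o=ctrl.get_obs();print(o['opening'],o['ft_force'],o['torque'],o['tcp_pos'])
```

```text
0.03333753278918418 [-3.4706 -0.8093  8.4932] [ 0.0439  0.7756 -0.0021] [0.5487 0.0788 0.025 ]
```

View pics/w4.png

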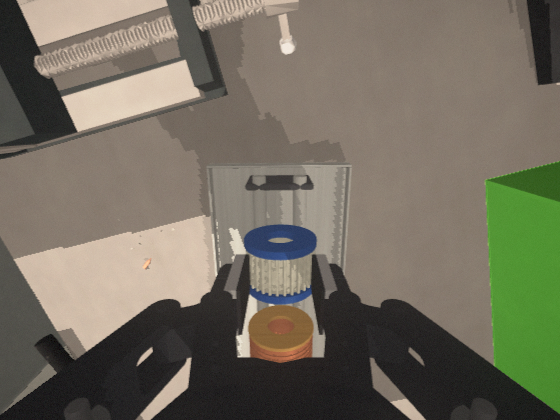

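View pics/s4c.png

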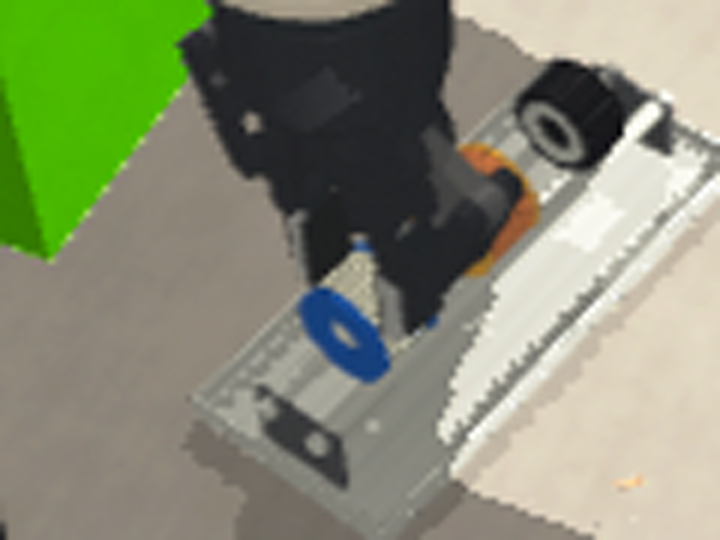

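>>> apply_moves --motion "-1 0 0 -0.015 0;-1 0 0 -0.035 0;-1 0 0 -0.06 0;-1 0 0 -0.085 0;-1 0 0 -0.085 0"

```text
clock: 5.7
tcp_pos: [0.55, 0.0799, 0.1158]
ee_rot: [[0.257, 0.966, 0.014], [0.967, -0.256, -0.009], [-0.005, 0.016, -1.0]]
ft_force: [0.4, 0.1, 0.5]
opening: 0.0333
```

Run:
```python
from h import *
p=snap('wrist','w5.png')
for l in ['fine_element']:
    r=ctrl.place_of(l,p); print(l,[(np.round(x['at'],4),round(x['p'],2)) for x in r[:3]])
o=ctrl.get_obs();print(o['opening'],o['ft_force'],o['torque'],o['tcp_pos'])
to([0.489,-0.14,0.11],[1,-.082])
```

```text
fine_element [(array([0.5448, 0.0809, 0.1354]), 0.96), (array([ 0.623 ,  0.2297, -0.0009]), 0.5)]
0.033223328457646015 [ 0.0583  0.8112 -0.637 ] [-0.0177  0.03    0.0212] [0.5486 0.0797 0.1112]
delta [-0.2276 -0.0013  0.0027] turn -0.1777 clock 5.8
```

View pics/w5.png

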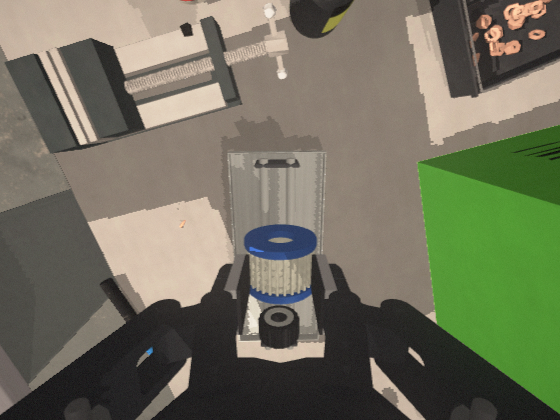

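```bash
cat >> h.py <<'E'
def cylmask(p,c,a,L,r,shape=(420,560)):
    a=np.asarray(a)/np.linalg.norm(a); b=np.cross(a,[0,0,1.]);b/=np.linalg.norm(b);z=np.cross(b,a)
    P=np.array([proj(p,c+s*L/2*a+r*(np.cos(t)*b+np.sin(t)*z)) for s in(1,-1) for t in np.linspace(0,2*np.pi,80)])
    return P
E
python3 - <<'E'
from h import *
p=ctrl.read_camera('wrist');o=ctrl.get_obs();R=o['ee_rot'];T=o['tcp_pos']
im=p['image'].astype(int)
blue=((im[:,:,2]-im[:,:,0])>25)
blue[:200]=0;blue[310:]=0;blue[:,:235]=0;blue[:,325:]=0
ys,xs=np.nonzero(blue);
for y in range(ys.min(),ys.max()+1,3):
    k=xs[ys==y]; 
    if len(k):print(y,k.min(),k.max(),len(k))
for cz in(-.017,-.021,-.025):
  c=T+R@np.array([0.001,0,cz]); P=cylmask(p,c,R[:,0],.03,.02)
  for i in(0,1):
    q=P[i*80:(i+1)*80];print(cz,i,q[:,0].min(),q[:,0].max(),q[:,1].min(),q[:,1].max())
E
```

```text
225 268 293 26
228 256 304 49
231 250 311 62
234 246 314 69
237 245 315 66
240 244 316 48
243 245 316 72
246 245 315 71
249 246 313 68
252 249 310 62
255 254 305 52
258 263 295 33
288 250 310 9
291 250 311 21
294 251 310 42
297 255 306 52
300 260 301 42
303 270 291 22
-0.017 0 244.2919815450563 315.4059484215311 220.966683300885 247.21620182610013
-0.017 1 246.1545665582602 313.54123575720206 263.789800307594 298.99994038159224
-0.021 0 243.44682389711548 316.26270678597393 223.09470867246606 250.61225756920751
-0.021 1 245.39681265033948 314.3097534714756 266.67595307605416 303.49391505253584
-0.025 0 242.56026424530097 317.1615218872841 225.314308986445 254.19450689021176
-0.025 1 244.60397219782132 315.11392540047905 269.68028745076305 308.21926784275985
```

>>> apply_moves --motion "-1 -0.03 0 0 -0.03;-1 -0.07 0 0 -0.06;-1 -0.11 -0.001 0 -0.1;-1 -0.15 -0.001 0 -0.14;-1 -0.19 -0.001 0.003 -0.178"

```text
clock: 6.27
tcp_pos: [0.4972, -0.1052, 0.1076]
ee_rot: [[0.079, 0.997, 0.007], [0.997, -0.079, -0.009], [-0.009, 0.008, -1.0]]
ft_force: [1.4, 0.3, -1.0]
opening: 0.0329
```

Run:
```python
from h import *
to([0.489,-0.15,0.0985],[1,-.082])
```

```text
delta [-0.0453 -0.0047  0.0095] turn 0.003 clock 6.27
```

>>> apply_moves --motion "-1 -0.02 -0.003 0.005 0.003;-1 -0.037 -0.005 0.0095 0.003;-1 -0.044 -0.005 0.0095 0.003;-1 -0.044 -0.005 0.0095 0.003"

```text
clock: 6.6
tcp_pos: [0.4882, -0.1496, 0.0974]
ee_rot: [[0.084, 0.996, 0.005], [0.996, -0.083, -0.009], [-0.008, 0.006, -1.0]]
ft_force: [1.3, 0.3, -1.2]
opening: 0.0333
```

Run:
```python
from h import *
q=snap('side','s6.png'); t=snap('top','t6.png'); snap('wrist','w6.png')
for p,n in((q,'s6'),(t,'t6')):
    u=proj(p,[.487,-.19,.12]).astype(int)
    im=cv2.imread(f'pics/{n}.png')[u[1]-35:u[1]+35,u[0]-45:u[0]+45]
    cv2.imwrite(f'pics/{n}c.png',cv2.resize(im,None,fx=8,fy=8,interpolation=cv2.INTER_CUBIC))
o=ctrl.get_obs();print(o['opening'],o['ft_force'],o['torque'],o['tcp_pos'],o['ee_rot'])
```

```text
0.03297006262089128 [-0.1293 -0.2196 -0.6125] [ 0.0445 -0.0051  0.0006] [ 0.489  -0.1479  0.0983] [[ 0.0812  0.9967  0.0066]
 [ 0.9967 -0.0811 -0.0089]
 [-0.0083  0.0073 -0.9999]]
```

View pics/s6c.png

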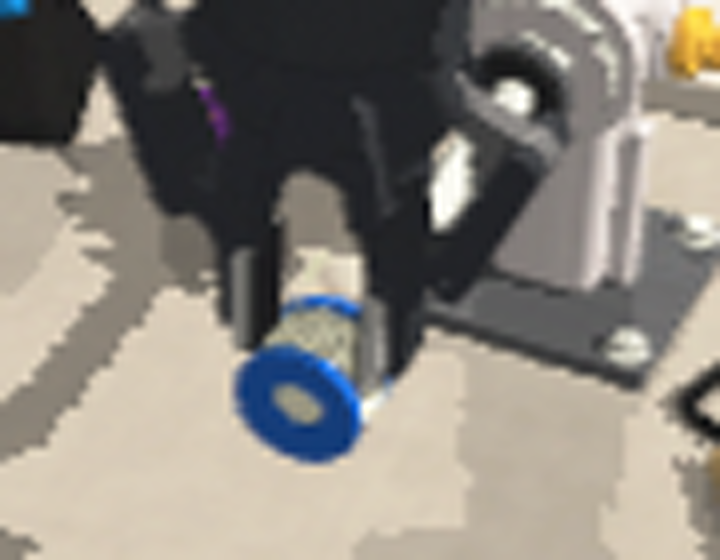

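View pics/w6.png

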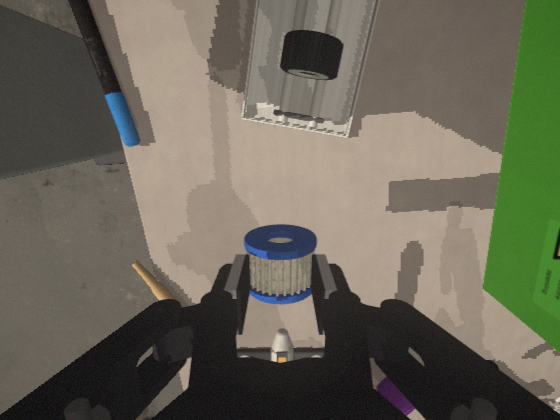

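Run:
```python
from h import *
q=ctrl.read_camera('side'); p=ctrl.read_camera('wrist')
o=ctrl.get_obs();R=o['ee_rot'];T=o['tcp_pos']
c=T+R@[0,0.0002,-.0215];print('c',c)
u=proj(q,[.487,-.19,.12]).astype(int)
print('pred near face',proj(q,c+.015*R[:,0]),'obs',np.array([298,403])/8+u-[45,35])
im=q['image'].astype(int);b=(im[:,:,2]-im[:,:,0])>40;m=np.zeros_like(b);m[u[1]-35:u[1]+35,u[0]-45:u[0]+45]=1;ys,xs=np.nonzero(b&m)
print('blue bbox',xs.min(),xs.max(),ys.min(),ys.max())
P=cylmask(q,c,R[:,0],.03,.02);print('model bbox near',P[:80].min(0),P[:80].max(0),'far',P[80:].min(0),P[80:].max(0))
g=cv2.cvtColor(p['image'],cv2.COLOR_RGB2GRAY)
cv2.imwrite('pics/w6c.png',cv2.resize(p['image'][310:370,240:320,::-1],None,fx=9,fy=9,interpolation=cv2.INTER_CUBIC))
for r in (335,340,345,350):print(r,g[r,262:304])
```

```text
c [ 0.4892 -0.1476  0.12  ]
pred near face [302.9128 213.1234] obs [304.25  213.375]
blue bbox 267 311 163 220
model bbox near [295.1909 206.1482] [310.7613 219.9552] far [300.7397 198.6793] [316.0791 212.3533]
335 [141 144 146 143 144 145 145 144 145 143 146 145 148 163 184 192 190 186
 177 165 153 142 132 120 114 105 125 159 160 158 160 159 160 160 159 160
 162 160 160 163 158 160]
340 [144 147 147 145 148 149 147 146 146 146 149 163 184 192 200 206 207 204
 198 190 183 165 154 138 127 117 103  96 121 158 158 159 161 154 143 145
 143 145 147 141 146 146]
345 [147 145 146 145 144 147 148 148 139 149 178 185 199 206 204 209 202 192
 191 182 174 165 156 144 134 124 115 111 103  93 114 148 145 145 144 146
 143 143 146 145 144 146]
350 [ 43  46  46  46  45  49  47  47 132 166 143 192 202 210 211 204 191 192
 191 180 172 161 155 146 137 128 119 108 103 101  89  56  44  49  47  49
  45  44  48  49  51  46]
```

View pics/w6c.png

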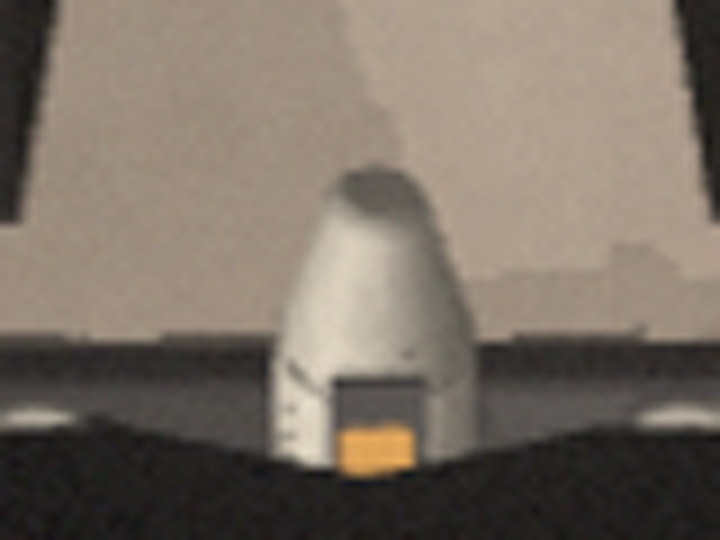

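Run:
```python
from h import *
p=ctrl.read_camera('wrist')
o=ctrl.get_obs();R=o['ee_rot'];T=o['tcp_pos']
c=T+R@[0,0.0002,-.0215]
for uv in [(282.7,331.3),(282.2,341),(282,348)]:
    oo,d=ray(p,uv);X=oo+d*(0.12-oo[2])/d[2];print(X,'in elem frame',R.T@(X-c))
for s in(.03,.05,.06):print(proj(p,c-s*R[:,0]))
# diameter check full rod at row 348: 272..292.
a,b=[ (lambda od:od[0]+od[1]*(0.12-od[0][2])/od[1][2])(ray(p,(u,349))) for u in (270.5,292.3)];print(a,b,np.linalg.norm(a-b))
```

```text
[ 0.4864 -0.1944  0.12  ] in elem frame [-0.0468  0.001   0.0004]
[ 0.4855 -0.2017  0.12  ] in elem frame [-0.0541  0.0007  0.0005]
[ 0.4849 -0.207   0.12  ] in elem frame [-0.0595  0.0006  0.0005]
[281.1881 308.238 ]
[281.1439 336.0422]
[281.1229 349.2577]
[ 0.4777 -0.2072  0.12  ] [ 0.4913 -0.2084  0.12  ] 0.013675327307096224
```

Run:
```python
from h import *
q=ctrl.read_camera('side')
A=np.array([.4825,-.2283,.12]);
for d in([0,0,0],[.001,0,0],[0,0,.001],[0,.001,0]):print(proj(q,A+d))
im=cv2.imread('pics/s1.png');g=cv2.cvtColor(im,cv2.COLOR_BGR2GRAY)
for r in (178,181,184,187,190,193):print(r,g[r,305:345])
print([proj(q,[.4847+.082*(y+.2),y,.12]) for y in(-.2,-.24,-.28)])
```

```text
[319.6013 190.276 ]
[319.2187 190.1823]
[319.6213 189.9584]
[319.4693 190.5072]
178 [188 186 186 186 184 185 185 186 186 184 183 184 184 185 186 184 182 184
 186 187 158 196 236 236 238 234 182  80  22  23  26  58 107 115 114 113
 113 114 117 170]
181 [186 185 184 186 188 186 184 184 186 187 189 190 190 190 187 187 188 190
 159 215 234 236 238 232 190 127 112 112 112 113 112 114 115 117 115 115
 141 177 198 132]
184 [180 181 184 183 182 184 185 183 185 186 187 186 186 186 187 174 169 223
 235 237 238 231 167 122 107 112 113 113 112 113 112 114 116 117 114 117
 153 182 199 136]
187 [115 115 115 115 116 118 117 119 177 188 185 185 189 162 177 231 236 238
 237 227 155 104 101 113 109 113 112 112 113 112 113 115 116 116 115 129
 165 191 179 130]
190 [115 115 115 117 116 117 119 120 121 119 119 138 183 193 180 231 236 226
 132  69  65  65  94 112 109 113 112 112 113 113 113 116 117 115 116 140
 176 196 133 114]
193 [117 118 118 120 125 123 120 121 125 112 122 122 170 232 235 221 121  66
  65  65  64  65  75 106 110 111 113 113 113 113 114 115 118 116 118 151
 184 199 137 120]
[array([314.9395, 196.7292]), array([321.5431, 187.6936]), array([327.8108, 179.1174])]
```

```bash
cat >> h.py <<'E'
OFF=np.array([0,.0002,-.0215])
def axis(y,dx=0,dz=0): return np.array([0.4852+.082*(y+.2)+dx,y,.12+dz])
def el(y,dx=0,dz=0,off=OFF):
    o=ctrl.get_obs();R=o['ee_rot'];c=o['tcp_pos']+R@off
    d=R.T@(axis(y,dx,dz)-c); v=R.T@np.array([1,-.082,0]); a=np.arctan2(-v[0],v[1])
    e=c-axis(c[1]); print('elem y',round(c[1],4),'off axis x,z mm',np.round(1e3*e[[0,2]],2),'F',np.round(o['ft_force'],2),'M',np.round(o['torque'],3),'op',round(o['opening'],4)); print('delta',np.round(d,4),'turn',round(a,4),round(o['clock'],2))
E
python3 - <<'E'
from h import *
el(-.185)
E
```

```text
elem y -0.1478 off axis x,z mm [-0.33  0.07] F [-0.46  0.72 -0.68] M [ 0.001 -0.067 -0.043] op 0.0332
delta [-0.0373  0.0003  0.0004] turn 0.0012 6.95
```

>>> apply_moves --motion "-1 -0.01 0.0003 0.0002 0.001;-1 -0.02 0.0003 0.0003 0.001;-1 -0.03 0.0003 0.0004 0.001;-1 -0.037 0.0003 0.0004 0.001;-1 -0.037 0.0003 0.0004 0.001"

```text
clock: 7.37
tcp_pos: [0.4862, -0.1865, 0.0984]
ee_rot: [[0.083, 0.997, 0.007], [0.996, -0.083, -0.009], [-0.009, 0.008, -1.0]]
ft_force: [0.6, 0.3, -1.4]
opening: 0.0335
```

Run:
```python
from h import *
el(-.205)
snap('wrist','w7.png');el(-.205)
```

```text
elem y -0.1863 off axis x,z mm [-0.09 -0.09] F [ 0.62  0.26 -1.41] M [-0.041 -0.011 -0.037] op 0.0335
delta [-0.0187  0.0001  0.0001] turn -0.0014 7.37
elem y -0.1856 off axis x,z mm [-0.12 -0.14] F [ 0.99 -0.64 -0.25] M [0.04  0.036 0.042] op 0.0334
delta [-0.0194  0.0001  0.    ] turn -0.0014 7.42
```

View pics/w7.png

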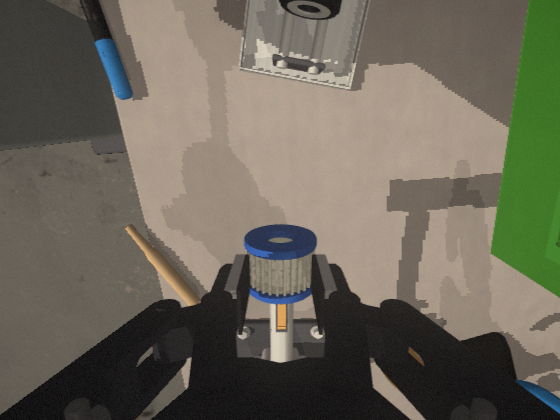

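>>> apply_moves --motion "-1 -0.005 0.0001 0 0;-1 -0.01 0.0001 0 0;-1 -0.015 0.0001 0 0;-1 -0.02 0.0001 0 0;-1 -0.02 0.0001 0 0"

```text
clock: 7.83
tcp_pos: [0.4847, -0.2066, 0.0987]
ee_rot: [[0.083, 0.996, 0.007], [0.996, -0.083, -0.01], [-0.009, 0.008, -1.0]]
ft_force: [-0.1, -1.1, 0.1]
opening: 0.0331
```

Run:
```python
from h import *
el(-.225)
```

```text
elem y -0.2064 off axis x,z mm [0.04 0.17] F [-0.13 -1.07  0.14] M [-0.143 -0.058 -0.015] op 0.0331
delta [-0.0186 -0.      0.0003] turn -0.0018 7.83
```

>>> apply_moves --motion "-1 -0.005 0 0.0001 0;-1 -0.01 0 0.0002 0;-1 -0.015 0 0.0003 0;-1 -0.019 0 0.0004 0;-1 -0.019 0 0.0004 0"

```text
clock: 8.25
tcp_pos: [0.483, -0.2264, 0.0984]
ee_rot: [[0.084, 0.996, 0.007], [0.996, -0.084, -0.01], [-0.009, 0.008, -1.0]]
ft_force: [0.8, -0.6, 0.4]
opening: 0.0333
```

Run:
```python
from h import *
el(-.255)
```

```text
elem y -0.2262 off axis x,z mm [-0.03 -0.11] F [ 0.85 -0.57  0.44] M [-0.148 -0.132 -0.003] op 0.0333
delta [-0.0289  0.0001  0.0002] turn -0.0024 8.25
```

>>> apply_moves --motion "-1 -0.006 0.0001 0.0001 -0.002;-1 -0.012 0.0001 0.0002 -0.002;-1 -0.018 0.0001 0.0003 -0.002;-1 -0.024 0.0001 0.0003 -0.002;-1 -0.029 0.0001 0.0003 -0.002"

```text
clock: 8.67
tcp_pos: [0.4805, -0.2561, 0.0982]
ee_rot: [[0.082, 0.997, 0.007], [0.997, -0.082, -0.01], [-0.009, 0.007, -1.0]]
ft_force: [0.2, -0.0, -1.3]
opening: 0.0331
```

Run:
```python
from h import *
el(-.280)
```

```text
elem y -0.2559 off axis x,z mm [-0.11 -0.27] F [ 0.19 -0.04 -1.34] M [-0.026  0.003 -0.03 ] op 0.0331
delta [-0.0242  0.0001 -0.    ] turn -0.0006 8.67
```

>>> apply_moves --motion "-1 -0.005 0.0001 0 0;-1 -0.01 0.0001 0 0;-1 -0.015 0.0001 0 0;-1 -0.02 0.0001 0 0;-1 -0.024 0.0001 0 0"

```text
clock: 9.08
tcp_pos: [0.4785, -0.2806, 0.0984]
ee_rot: [[0.082, 0.997, 0.007], [0.997, -0.082, -0.01], [-0.009, 0.007, -1.0]]
ft_force: [0.5, -0.1, -1.4]
opening: 0.0334
```

>>> apply_moves --motion "-1 -0.001 0 0 0;-1 -0.002 0 0 0;-1 -0.003 0 0 0;-1 -0.004 0 0 0"

```text
clock: 9.42
tcp_pos: [0.4782, -0.2845, 0.0985]
ee_rot: [[0.082, 0.997, 0.007], [0.997, -0.082, -0.01], [-0.009, 0.007, -1.0]]
ft_force: [-0.0, 0.8, -0.9]
opening: 0.0334
```

Run:
```python
from h import *
el(-.287)
```

```text
elem y -0.2843 off axis x,z mm [-0.05 -0.01] F [-0.04  0.76 -0.89] M [ 0.027 -0.049  0.024] op 0.0334
delta [-0.0027  0.      0.    ] turn -0.0006 9.42
```

Gently feeling for the seat.

>>> apply_moves --motion "-1 -0.0015 0 0 0;-1 -0.003 0 0 0;-1 -0.003 0 0 0"

```text
clock: 9.67
tcp_pos: [0.478, -0.2876, 0.0986]
ee_rot: [[0.082, 0.997, 0.007], [0.997, -0.082, -0.01], [-0.009, 0.007, -1.0]]
ft_force: [0.8, 0.5, -0.3]
opening: 0.033
```

>>> apply_moves --motion "-1 -0.001 0 0 0;-1 -0.002 0 0 0;-1 -0.002 0 0 0"

```text
clock: 9.92
tcp_pos: [0.4778, -0.2893, 0.0985]
ee_rot: [[0.082, 0.997, 0.007], [0.997, -0.082, -0.009], [-0.008, 0.007, -1.0]]
ft_force: [0.2, 6.3, 0.5]
opening: 0.0329
```

Run:
```python
from h import *
el(-.29)
snap('wrist','w8.png');el(-.29)
```

```text
elem y -0.2891 off axis x,z mm [-0.02  0.01] F [0.16 6.3  0.46] M [ 0.923 -0.062 -0.101] op 0.0329
delta [-0.0009  0.      0.    ] turn -0.0004 9.92
elem y -0.289 off axis x,z mm [0.01 0.05] F [0.97 6.47 0.44] M [ 0.954  0.01  -0.026] op 0.0328
delta [-0.001  -0.      0.0001] turn -0.0004 9.97
```

View pics/w8.png

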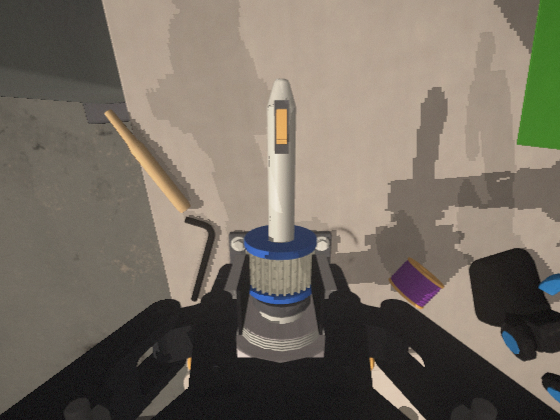

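>>> apply_moves --motion "-1 0.001 0 0 0;-1 0.0015 0 0 0;0.6 0.0015 0 0 0;0.6 0.0015 0 0 0;0.6 0.0015 0 0 0"

```text
clock: 10.38
tcp_pos: [0.478, -0.2879, 0.0986]
ee_rot: [[0.082, 0.997, 0.007], [0.997, -0.082, -0.009], [-0.009, 0.008, -1.0]]
ft_force: [-0.2, -0.3, -0.7]
opening: 0.0676
```

>>> apply_moves --motion "0.6 0 0 0 0;0.6 0 0 0 0"

```text
clock: 10.55
tcp_pos: [0.478, -0.2881, 0.0987]
ee_rot: [[0.082, 0.997, 0.007], [0.997, -0.082, -0.01], [-0.009, 0.008, -1.0]]
ft_force: [-0.4, 0.4, 0.4]
opening: 0.0686
```

Run:
```python
from h import *
el(-.29)
snap('wrist','w9.png')
```

```text
elem y -0.2879 off axis x,z mm [0.08 0.22] F [-0.36  0.35  0.37] M [ 0.028 -0.018 -0.042] op 0.0686
delta [-0.0022 -0.0001  0.0002] turn -0.0005 10.55
```

View pics/w9.png

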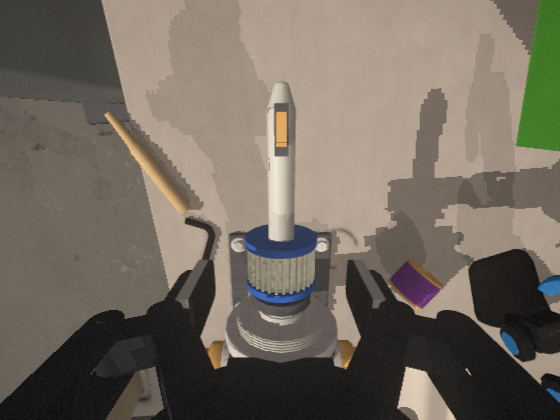

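>>> apply_moves --motion "0.6 0 0 -0.02 0;0.6 0 0 -0.055 0;0.8 0 0 -0.09 0;1 0.01 0 -0.11 0;1 0.045 0 -0.11 0"

```text
clock: 11.02
tcp_pos: [0.4818, -0.2448, 0.2133]
ee_rot: [[0.085, 0.996, 0.012], [0.996, -0.085, -0.013], [-0.012, 0.013, -1.0]]
ft_force: [0.5, 0.1, -0.1]
opening: 0.0854
```

Run:
```python
from h import *
to([0.5345,0.0225,0.12],[.967,-.255])
```

```text
delta [0.2719 0.0285 0.0903] turn 0.1725 clock 11.02
```

>>> apply_moves --motion "1 0.04 0.002 0 0.04;1 0.08 0.005 0 0.08;1 0.118 0.01 0.01 0.12;1 0.155 0.016 0.025 0.16;1 0.192 0.02 0.04 0.172"

```text
clock: 11.43
tcp_pos: [0.519, -0.054, 0.1713]
ee_rot: [[0.257, 0.966, 0.014], [0.966, -0.257, -0.014], [-0.01, 0.017, -1.0]]
ft_force: [0.8, 0.1, 0.5]
opening: 0.0854
```

Run:
```python
from h import *
to([0.5345,0.0225,0.12],[.967,-.255])
```

```text
delta [ 0.0784 -0.0055  0.0505] turn -0.0021 clock 11.43
```

>>> apply_moves --motion "1 0.03 -0.002 0.02 0;1 0.06 -0.004 0.04 0;1 0.0775 -0.0055 0.05 0;1 0.0775 -0.0055 0.05 0"

```text
clock: 11.77
tcp_pos: [0.5334, 0.0245, 0.1176]
ee_rot: [[0.254, 0.967, 0.01], [0.967, -0.254, -0.013], [-0.01, 0.013, -1.0]]
ft_force: [-0.2, 0.0, -0.8]
opening: 0.0856
```

Run:
```python
from h import *
p=snap('wrist','w10.png')
c=np.array([0.5345,0.0228,.046]);a=np.array([.2545,.967,0]);
P=cylmask(p,c,a,.03,.02);im=cv2.imread('pics/w10.png')
for q in P: cv2.circle(im,tuple(int(round(k)) for k in q),0,(0,255,0),-1)
cv2.imwrite('pics/w10o.png',cv2.resize(im[150:350,180:380],None,fx=3,fy=3,interpolation=cv2.INTER_NEAREST))
r=ctrl.place_of('coarse_element',p);print([(x['at'],x['p']) for x in r])
r=ctrl.place_of('end_cap',p);print([(x['at'],x['p']) for x in r])
to([0.5345,0.0228,0.025],[.967,-.2545])
```

```text
[([0.5326, 0.0264, 0.0453], 0.86)]
[([0.5188, -0.0372, 0.043], 0.81)]
delta [ 0.0024 -0.0019  0.0959] turn -0.0022 clock 11.92
```

View pics/w10o.png

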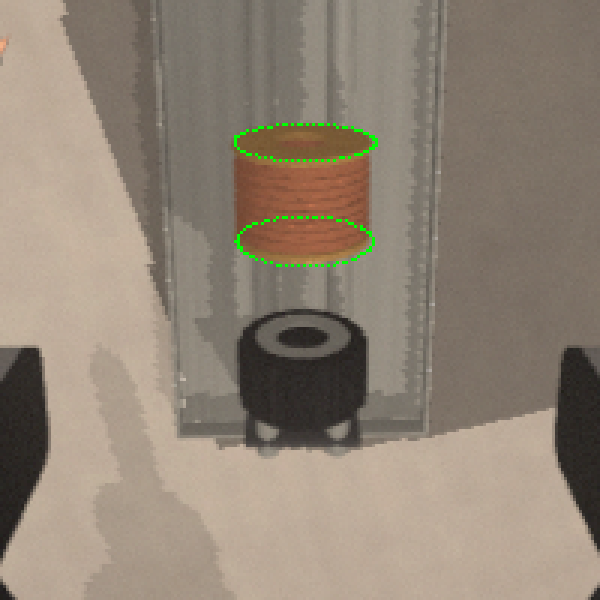

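>>> apply_moves --motion "1 0.001 -0.002 0.035 -0.002;1 0.002 -0.0022 0.065 -0.002;1 0.0024 -0.0024 0.085 -0.002;1 0.0024 -0.0024 0.0955 -0.002;1 0.0024 -0.0024 0.0955 -0.002"

```text
clock: 12.33
tcp_pos: [0.5332, 0.022, 0.024]
ee_rot: [[0.256, 0.967, 0.012], [0.967, -0.256, -0.014], [-0.011, 0.015, -1.0]]
ft_force: [0.4, 0.2, -0.5]
opening: 0.0854
```

>>> apply_moves --motion "-1 0 0 0 0;-1 0 0 0 0;-1 0 0 0 0;-1 0 0 0 0;-1 0 0 0 0" --grip_force 50

```text
clock: 12.75
tcp_pos: [0.5341, 0.022, 0.0254]
ee_rot: [[0.256, 0.967, 0.014], [0.967, -0.256, -0.014], [-0.01, 0.017, -1.0]]
ft_force: [-0.4, -0.0, 5.6]
opening: 0.0324
```

>>> apply_moves --motion "-1 0 0 -0.015 0;-1 0 0 -0.035 0;-1 0 0 -0.06 0;-1 0 0 -0.085 0;-1 0 0 -0.085 0"

```text
clock: 13.17
tcp_pos: [0.5348, 0.0233, 0.1161]
ee_rot: [[0.256, 0.967, 0.021], [0.967, -0.255, -0.014], [-0.008, 0.024, -1.0]]
ft_force: [1.4, -0.2, 0.1]
opening: 0.0324
```

```bash
cat >> h.py <<'E'
def overlay(fn,off,L):
    p=snap('wrist',fn);o=ctrl.get_obs();R=o['ee_rot'];T=o['tcp_pos']
    P=cylmask(p,T+R@off,R[:,0],L,.02);im=cv2.imread('pics/'+fn)
    P2=(P-[200,180])*4
    im=cv2.resize(im[180:330,200:360],None,fx=4,fy=4,interpolation=cv2.INTER_CUBIC)
    for q in P2: cv2.circle(im,tuple(int(round(k))+2 for k in q),1,(0,255,0),-1)
    cv2.imwrite('pics/o'+fn,im); print(o['opening'],o['ft_force'])
E
python3 - <<'E'
from h import *
overlay('w11.png',OFF,.03)
to(axis(-.145)-[0,0,.0215],[1,-.082])
E
```

```text
0.03236683940577184 [ 0.2433  0.1577 -1.1412]
delta [-0.1739 -0.0003  0.0165] turn -0.1768 clock 13.22
```

View pics/ow11.png

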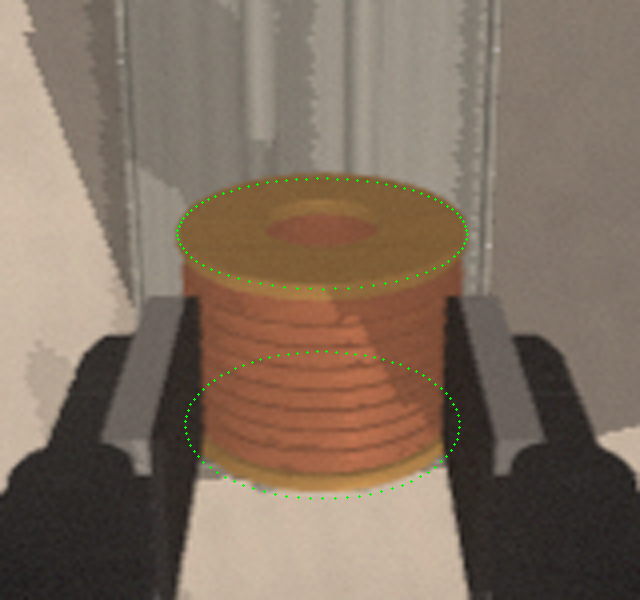

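>>> apply_moves --motion "-1 -0.03 0 0 -0.04;-1 -0.065 0 0.003 -0.08;-1 -0.105 0 0.008 -0.12;-1 -0.145 0 0.013 -0.16;-1 -0.172 0 0.0165 -0.177"

```text
clock: 13.63
tcp_pos: [0.489, -0.1455, 0.0973]
ee_rot: [[0.08, 0.997, 0.017], [0.997, -0.079, -0.014], [-0.013, 0.019, -1.0]]
ft_force: [0.8, 0.5, -1.7]
opening: 0.0325
```

>>> apply_moves --motion "-1 0 0 0 0;-1 0 0 0 0"

```text
clock: 13.8
tcp_pos: [0.488, -0.1466, 0.096]
ee_rot: [[0.082, 0.996, 0.016], [0.997, -0.082, -0.014], [-0.013, 0.017, -1.0]]
ft_force: [-0.1, 0.5, -0.8]
opening: 0.0325
```

Run:
```python
from h import *
OFF2=np.array([.001,0,-.0215])
snap('wrist','w12.png')
el(-.185,off=OFF2)
```

```text
elem y -0.1443 off axis x,z mm [-1.49 -2.06] F [ 0.56 -0.28 -0.95] M [ 0.035 -0.017 -0.029] op 0.0322
delta [-0.0407  0.0015 -0.0015] turn 0.0005 13.85
```

View pics/w12.png

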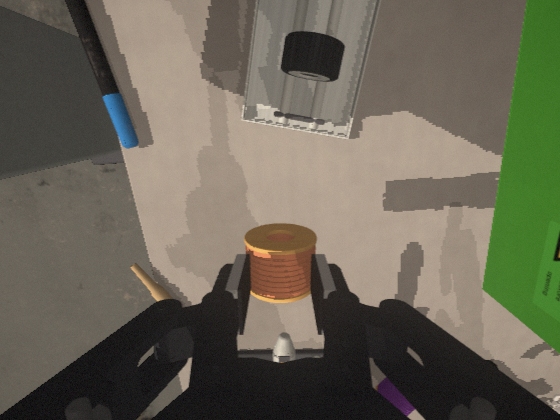

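>>> apply_moves --motion "-1 -0.008 0.001 -0.001 0;-1 -0.016 0.0015 -0.0015 0;-1 -0.025 0.0015 -0.0015 0;-1 -0.034 0.0015 -0.0015 0;-1 -0.04 0.0015 -0.0015 0"

```text
clock: 14.27
tcp_pos: [0.4868, -0.1866, 0.0985]
ee_rot: [[0.081, 0.997, 0.016], [0.997, -0.081, -0.014], [-0.013, 0.018, -1.0]]
ft_force: [0.4, 0.2, -1.4]
opening: 0.0323
```

Run:
```python
from h import *
OFF2=np.array([.001,0,-.0215])
el(-.205,off=OFF2)
```

```text
elem y -0.1853 off axis x,z mm [ 0.15 -0.01] F [ 0.37  0.2  -1.45] M [-0.009 -0.005 -0.006] op 0.0323
delta [-0.0198 -0.0002  0.0002] turn 0.0006 14.27
```

>>> apply_moves --motion "-1 -0.008 -0.0002 0.0001 0;-1 -0.016 -0.0002 0.0001 0;-1 -0.023 -0.0002 0.0002 0;-1 -0.03 -0.0002 0.0003 0;-1 -0.03 -0.0002 0.0003 0"

```text
clock: 14.68
tcp_pos: [0.4841, -0.2177, 0.0986]
ee_rot: [[0.082, 0.997, 0.016], [0.997, -0.082, -0.015], [-0.013, 0.018, -1.0]]
ft_force: [-0.5, -1.5, 0.3]
opening: 0.0322
```

Run:
```python
from h import *
OFF2=np.array([.001,0,-.0215])
el(-.24,off=OFF2)
```

```text
elem y -0.2164 off axis x,z mm [-0.04  0.1 ] F [-0.46 -1.49  0.34] M [-0.147 -0.034 -0.001] op 0.0322
delta [-0.0236  0.      0.0004] turn -0.0002 14.68
```

>>> apply_moves --motion "-1 -0.007 0 0.0002 0;-1 -0.014 0 0.0003 0;-1 -0.021 0 0.0004 0;-1 -0.028 0 0.0005 0;-1 -0.034 0 0.0005 0"

```text
clock: 15.1
tcp_pos: [0.4811, -0.2524, 0.0984]
ee_rot: [[0.082, 0.996, 0.016], [0.997, -0.082, -0.015], [-0.013, 0.017, -1.0]]
ft_force: [0.2, -1.0, -1.0]
opening: 0.0322
```

>>> apply_moves --motion "-1 -0.002 0 0 0;-1 -0.004 0 0 0;-1 -0.004 0 0 0"

```text
clock: 15.35
tcp_pos: [0.4807, -0.2568, 0.0984]
ee_rot: [[0.083, 0.996, 0.016], [0.997, -0.082, -0.015], [-0.013, 0.017, -1.0]]
ft_force: [0.4, -0.1, -1.0]
opening: 0.0325
```

Run:
```python
from h import *
OFF2=np.array([.001,0,-.0215])
el(-.258,off=OFF2)
```

```text
elem y -0.2555 off axis x,z mm [-0.19 -0.11] F [ 0.41 -0.11 -1.04] M [-0.058 -0.001  0.042] op 0.0325
delta [-0.0025  0.0002 -0.0001] turn -0.0008 15.35
```

>>> apply_moves --motion "-1 -0.001 0.0002 0 0;-1 -0.002 0.0002 0 0;-1 -0.002 0.0002 0 0"

```text
clock: 15.6
tcp_pos: [0.4808, -0.2586, 0.0984]
ee_rot: [[0.082, 0.996, 0.016], [0.997, -0.082, -0.014], [-0.013, 0.017, -1.0]]
ft_force: [-0.7, 0.6, -1.5]
opening: 0.0324
```

>>> apply_moves --motion "-1 -0.0007 0 0 0;-1 -0.0015 0 0 0;-1 -0.0015 0 0 0"

```text
clock: 15.85
tcp_pos: [0.4807, -0.2597, 0.0984]
ee_rot: [[0.082, 0.997, 0.016], [0.997, -0.082, -0.014], [-0.012, 0.017, -1.0]]
ft_force: [0.9, 5.1, -0.2]
opening: 0.0321
```

Run:
```python
from h import *
OFF2=np.array([.001,0,-.0215])
snap('wrist','w13.png')
el(-.258,off=OFF2)
```

```text
elem y -0.2584 off axis x,z mm [ 0.05 -0.12] F [-0.55  4.91 -0.96] M [ 0.912 -0.123 -0.046] op 0.0321
delta [ 0.0004 -0.     -0.0001] turn -0.0004 15.9
```

View pics/w13.png

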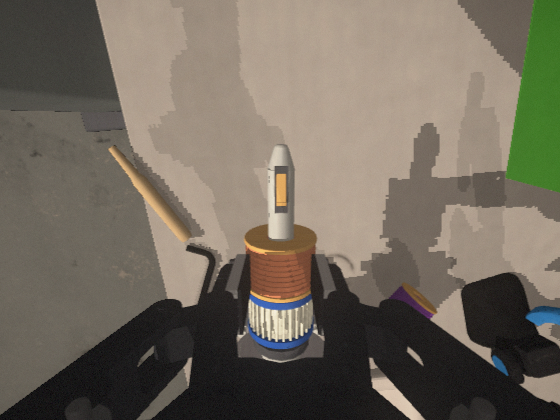

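>>> apply_moves --motion "-1 0.0008 0 0 0;-1 0.001 0 0 0;0.6 0.001 0 0 0;0.6 0.001 0 0 0;0.6 0.001 0 0 0"

```text
clock: 16.32
tcp_pos: [0.4808, -0.259, 0.0985]
ee_rot: [[0.082, 0.996, 0.016], [0.997, -0.082, -0.014], [-0.013, 0.017, -1.0]]
ft_force: [0.4, -1.0, 0.1]
opening: 0.0667
```

>>> apply_moves --motion "0.6 0 0 0 0;0.6 0 0 -0.02 0;0.6 0 0 -0.055 0;0.8 0 0 -0.09 0;1 0.02 0 -0.11 0"

```text
clock: 16.73
tcp_pos: [0.4809, -0.2394, 0.212]
ee_rot: [[0.084, 0.996, 0.019], [0.996, -0.084, -0.017], [-0.015, 0.02, -1.0]]
ft_force: [1.4, 0.8, 1.0]
opening: 0.0852
```

Run:
```python
from h import *
snap('wrist','w14.png')
to([0.5185,-0.035,0.12],[.967,-.2545])
```

```text
delta [0.2049 0.0175 0.0927] turn 0.1742 clock 16.78
```

View pics/w14.png

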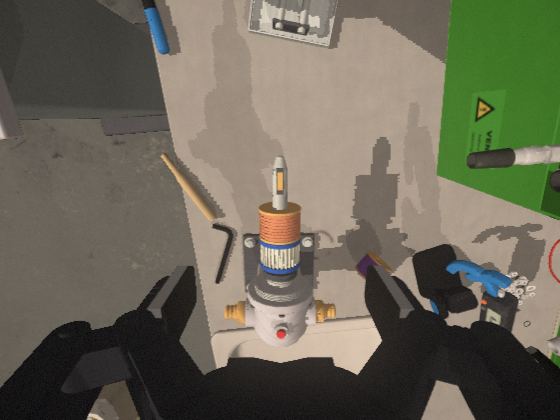

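Both elements sit on the rod. Now the cap.

>>> apply_moves --motion "1 0.035 0.002 0 0.04;1 0.07 0.004 0.01 0.08;1 0.105 0.008 0.025 0.12;1 0.14 0.012 0.042 0.16;1 0.172 0.016 0.06 0.174"

```text
clock: 17.2
tcp_pos: [0.5137, -0.0654, 0.1528]
ee_rot: [[0.257, 0.966, 0.024], [0.966, -0.256, -0.017], [-0.01, 0.027, -1.0]]
ft_force: [0.3, -0.9, -0.8]
opening: 0.0856
```

Run:
```python
from h import *
to([0.5185,-0.035,0.12],[.967,-.2545])
```

```text
delta [ 0.031  -0.0041  0.0324] turn -0.0023 clock 17.2
```

>>> apply_moves --motion "1 0.015 -0.002 0.016 0;1 0.031 -0.004 0.032 0;1 0.031 -0.004 0.032 0;1 0.031 -0.004 0.032 0"

```text
clock: 17.53
tcp_pos: [0.5182, -0.0345, 0.1197]
ee_rot: [[0.255, 0.967, 0.022], [0.967, -0.255, -0.017], [-0.011, 0.026, -1.0]]
ft_force: [0.4, 0.1, 0.8]
opening: 0.085
```

Run:
```python
from h import *
p=snap('wrist','w15.png')
c=np.array([0.5190,-0.0355,.046]);a=np.array([.2545,.967,0]);
P=cylmask(p,c,a,.022,.02);im=cv2.imread('pics/w15.png')
im=cv2.resize(im[150:350,180:380],None,fx=3,fy=3,interpolation=cv2.INTER_NEAREST)
for q in P: cv2.circle(im,tuple(int(round(k)) for k in (q-[180,150])*3+1),1,(0,255,0),-1)
cv2.imwrite('pics/w15o.png',im)
to([0.5190,-0.0355,0.025],[.967,-.2545])
```

```text
delta [ 0.0008 -0.0022  0.0957] turn -0.0016 clock 17.58
```

View pics/w15o.png

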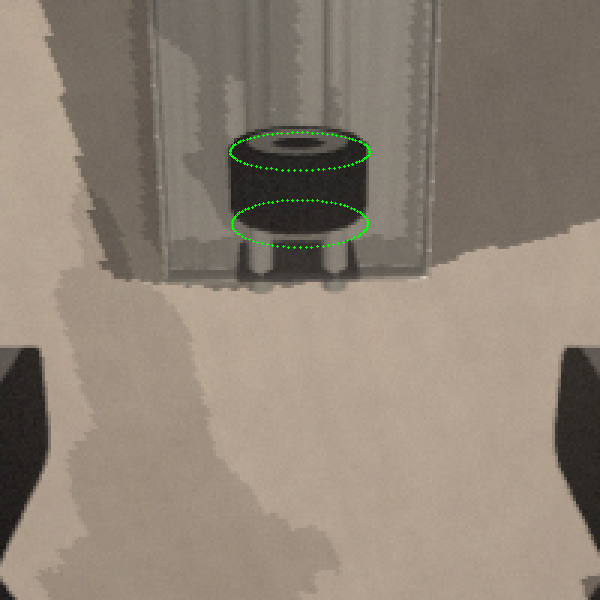

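>>> apply_moves --motion "1 0.001 -0.001 0.035 -0.001;1 0.0023 -0.002 0.065 -0.001;1 0.0023 -0.0022 0.085 -0.001;1 0.0023 -0.0022 0.0955 -0.001;1 0.0023 -0.0022 0.0955 -0.001"

```text
clock: 18.0
tcp_pos: [0.5187, -0.0349, 0.024]
ee_rot: [[0.256, 0.966, 0.022], [0.967, -0.256, -0.017], [-0.011, 0.026, -1.0]]
ft_force: [-0.1, 0.7, 0.1]
opening: 0.0855
```

>>> apply_moves --motion "-1 0 0 0 0;-1 0 0 0 0;-1 0 0 0 0;-1 0 0 0 0;-1 0 0 0 0" --grip_force 70

```text
clock: 18.42
tcp_pos: [0.5197, -0.0351, 0.0255]
ee_rot: [[0.256, 0.966, 0.024], [0.967, -0.256, -0.018], [-0.011, 0.028, -1.0]]
ft_force: [-1.3, -0.5, 6.3]
opening: 0.0311
```

>>> apply_moves --motion "-1 0 0 -0.015 0;-1 0 0 -0.035 0;-1 0 0 -0.06 0;-1 0 0 -0.085 0;-1 0 0 -0.085 0"

```text
clock: 18.83
tcp_pos: [0.5195, -0.0336, 0.1161]
ee_rot: [[0.256, 0.966, 0.031], [0.967, -0.256, -0.018], [-0.01, 0.035, -0.999]]
ft_force: [0.4, -0.7, -0.0]
opening: 0.0313
```

Run:
```python
from h import *
overlay('w16.png',np.array([0,0,-.0215]),.022)
to(axis(-.145)-[0,0,.0215],[1,-.082])
```

```text
0.03157972743858314 [-0.1875  0.7535 -0.7703]
delta [-0.115  -0.0002  0.0163] turn -0.1771 clock 18.88
```

View pics/ow16.png

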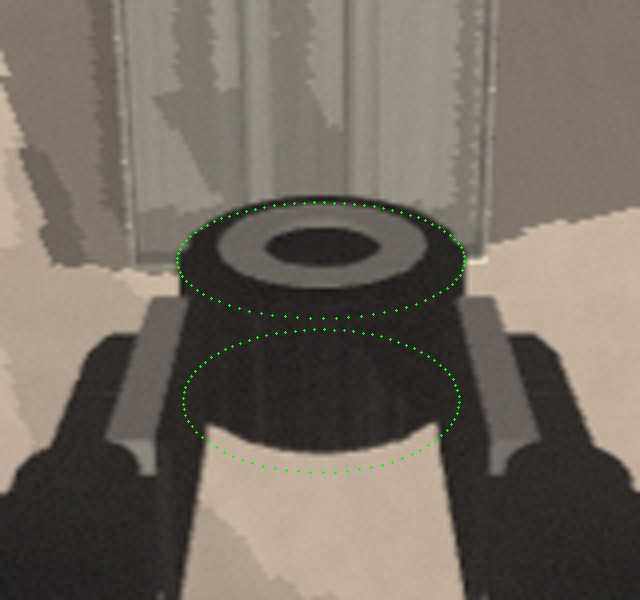

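>>> apply_moves --motion "-1 -0.025 0 0.002 -0.04;-1 -0.05 0 0.005 -0.08;-1 -0.075 0 0.009 -0.12;-1 -0.1 0 0.013 -0.16;-1 -0.114 0 0.0163 -0.177"

```text
clock: 19.3
tcp_pos: [0.4892, -0.1458, 0.0976]
ee_rot: [[0.08, 0.996, 0.028], [0.997, -0.08, -0.018], [-0.016, 0.03, -0.999]]
ft_force: [0.2, -0.3, -1.3]
opening: 0.031
```

>>> apply_moves --motion "-1 0 0 0 0;-1 0 0 0 0"

```text
clock: 19.47
tcp_pos: [0.4886, -0.1462, 0.0967]
ee_rot: [[0.082, 0.996, 0.027], [0.997, -0.081, -0.018], [-0.016, 0.028, -0.999]]
ft_force: [0.0, -0.2, -0.8]
opening: 0.0315
```

Run:
```python
from h import *
OFF3=np.array([.0013,0,-.0207])
el(-.185,off=OFF3)
print(ctrl.get_obs()['ee_rot'])
p=snap('wrist','w17.png')
q=snap('side','s17.png')
R=ctrl.get_obs()['ee_rot'];c=ctrl.get_obs()['tcp_pos']+R@OFF3
P=cylmask(q,c,R[:,0],.022,.02); im=cv2.imread('pics/s17.png');u=proj(q,[.487,-.18,.12]).astype(int)
im=cv2.resize(im[u[1]-35:u[1]+35,u[0]-45:u[0]+45],None,fx=8,fy=8,interpolation=cv2.INTER_CUBIC)
for k in P: cv2.circle(im,tuple(int(round(v)) for v in (k-u+[45,35])*8+4),1,(0,255,0),-1)
cv2.imwrite('pics/s17c.png',im)
cv2.imwrite('pics/w17c.png',cv2.resize(cv2.imread('pics/w17.png')[210:370,190:370],None,fx=4,fy=3.6,interpolation=cv2.INTER_CUBIC))
```

```text
elem y -0.1445 off axis x,z mm [-1.57 -2.63] F [ 0.03 -0.24 -0.82] M [0.054 0.026 0.011] op 0.0315
delta [-0.0405  0.0016 -0.0019] turn -0.0002 19.47
[[ 0.0819  0.9963  0.0269]
 [ 0.9965 -0.0815 -0.018 ]
 [-0.0158  0.0283 -0.9995]]
```

View pics/s17c.png

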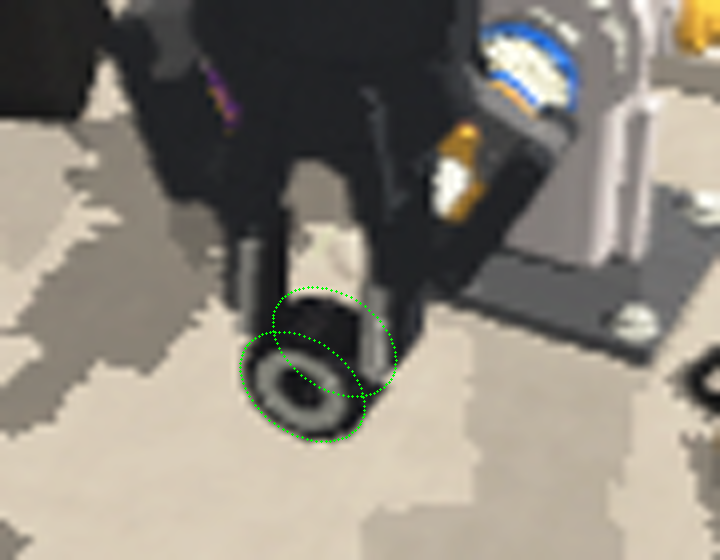

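View pics/w17c.png

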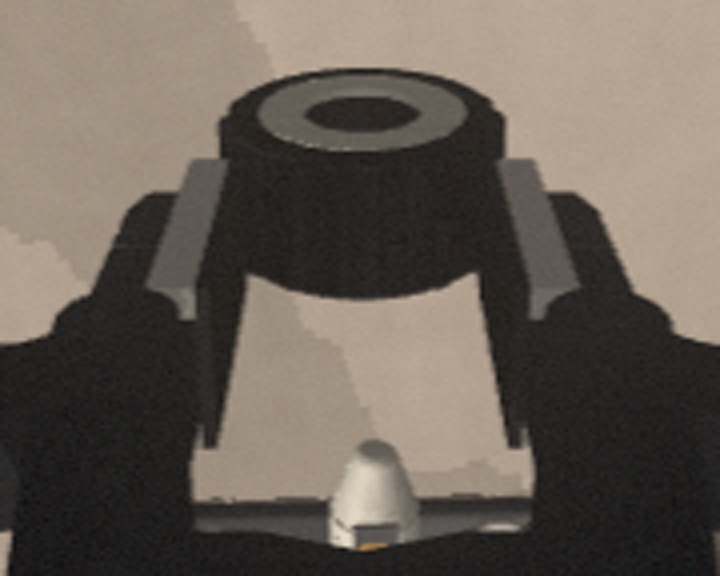

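>>> apply_moves --motion "-1 -0.008 0.001 -0.001 0;-1 -0.016 0.0016 -0.0018 0;-1 -0.025 0.0016 -0.0018 0;-1 -0.034 0.0016 -0.0018 0;-1 -0.04 0.0016 -0.0018 0"

```text
clock: 19.98
tcp_pos: [0.4875, -0.1864, 0.0999]
ee_rot: [[0.081, 0.996, 0.028], [0.997, -0.08, -0.018], [-0.016, 0.029, -0.999]]
ft_force: [0.7, 0.1, -0.8]
opening: 0.0316
```

```bash
cat >> h.py <<'E'
OFF3=np.array([.0013,0,-.0207])
E
python3 - <<'E'
from h import *
el(-.2,off=OFF3)
E
```

```text
elem y -0.1847 off axis x,z mm [0.58 0.53] F [ 0.75  0.1  -0.78] M [-0.044  0.028 -0.027] op 0.0316
delta [-0.0154 -0.0006  0.0008] turn 0.0008 19.98
```

>>> apply_moves --motion "-1 -0.004 -0.0006 0.0007 0.001;-1 -0.008 -0.0006 0.0007 0.001;-1 -0.012 -0.0006 0.0007 0.001;-1 -0.015 -0.0006 0.0008 0.001;-1 -0.015 -0.0006 0.0008 0.001"

```text
clock: 20.4
tcp_pos: [0.4857, -0.2017, 0.0993]
ee_rot: [[0.082, 0.996, 0.028], [0.996, -0.082, -0.018], [-0.016, 0.029, -0.999]]
ft_force: [0.3, 0.1, -1.6]
opening: 0.031
```

Run:
```python
from h import *
el(-.215,off=OFF3)
```

```text
elem y -0.2 off axis x,z mm [ 0.01 -0.07] F [ 0.27  0.12 -1.59] M [-0.016  0.024 -0.04 ] op 0.031
delta [-0.015  -0.      0.0002] turn -0.0005 20.4
```

>>> apply_moves --motion "-1 -0.005 0 0.0001 0;-1 -0.01 0 0.0001 0;-1 -0.015 0 0.0002 0;-1 -0.02 0 0.0003 0;-1 -0.025 0 0.0003 0"

```text
clock: 20.82
tcp_pos: [0.4836, -0.2272, 0.0994]
ee_rot: [[0.082, 0.996, 0.028], [0.996, -0.082, -0.018], [-0.016, 0.029, -0.999]]
ft_force: [1.2, 0.6, 0.4]
opening: 0.0308
```

>>> apply_moves --motion "-1 -0.001 0 0 0;-1 -0.002 0 0 0;-1 -0.003 0 0 0;-1 -0.003 0 0 0"

```text
clock: 21.15
tcp_pos: [0.4833, -0.2304, 0.0994]
ee_rot: [[0.082, 0.996, 0.028], [0.996, -0.082, -0.019], [-0.016, 0.029, -0.999]]
ft_force: [0.2, -1.3, 1.2]
opening: 0.0314
```

Run:
```python
from h import *
el(-.232,off=OFF3)
```

```text
elem y -0.2287 off axis x,z mm [-0.   0.1] F [ 0.23 -1.28  1.22] M [-0.066  0.027 -0.034] op 0.0314
delta [-0.0033  0.      0.0002] turn -0.0006 21.15
```

>>> apply_moves --motion "-1 -0.001 0 0.0001 0;-1 -0.002 0 0.0001 0;-1 -0.003 0 0.0001 0;-1 -0.003 0 0.0001 0"

```text
clock: 21.48
tcp_pos: [0.4831, -0.2334, 0.0994]
ee_rot: [[0.082, 0.996, 0.028], [0.996, -0.082, -0.019], [-0.016, 0.029, -0.999]]
ft_force: [1.3, 0.9, 1.1]
opening: 0.0313
```

>>> apply_moves --motion "-1 -0.0007 0 0 0;-1 -0.0015 0 0 0;-1 -0.0015 0 0 0"

```text
clock: 21.73
tcp_pos: [0.483, -0.2344, 0.0994]
ee_rot: [[0.082, 0.996, 0.028], [0.997, -0.082, -0.017], [-0.015, 0.029, -0.999]]
ft_force: [0.2, 5.3, 1.4]
opening: 0.0314
```

Run:
```python
from h import *
el(-.2355,off=OFF3)
snap('wrist','w18.png')
el(-.2355,off=OFF3)
cv2.imwrite('pics/w18c.png',cv2.resize(cv2.imread('pics/w18.png')[170:370,190:370],None,fx=3,fy=3,interpolation=cv2.INTER_CUBIC))
```

```text
elem y -0.2328 off axis x,z mm [0.03 0.05] F [0.23 5.35 1.38] M [ 0.935 -0.079 -0.022] op 0.0314
delta [-0.0027 -0.      0.0001] turn -0.0005 21.73
elem y -0.2328 off axis x,z mm [0.03 0.06] F [0.02 5.79 1.7 ] M [ 0.943 -0.078 -0.018] op 0.0312
delta [-0.0027 -0.      0.0001] turn -0.0005 21.78
```

View pics/w18c.png

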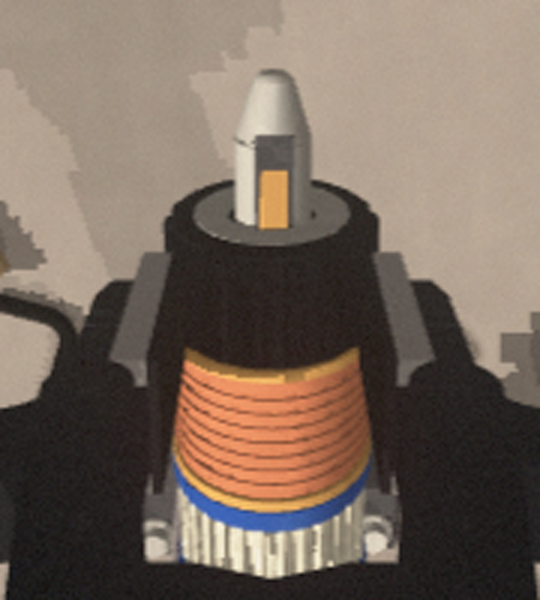

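>>> apply_moves --motion "-1 -0.0007 0 0 0;-1 -0.0013 0 0 0;-1 -0.0013 0 0 0"

```text
clock: 22.03
tcp_pos: [0.483, -0.235, 0.0994]
ee_rot: [[0.082, 0.996, 0.028], [0.997, -0.081, -0.016], [-0.013, 0.029, -0.999]]
ft_force: [1.2, 7.0, 1.4]
opening: 0.0314
```

>>> apply_moves --motion "-1 -0.0006 0 0 0;-1 -0.0012 0 0 0;-1 -0.0012 0 0 0"

```text
clock: 22.28
tcp_pos: [0.483, -0.2354, 0.0994]
ee_rot: [[0.082, 0.996, 0.028], [0.997, -0.081, -0.014], [-0.012, 0.029, -1.0]]
ft_force: [0.4, 7.2, 2.2]
opening: 0.0314
```

Run:
```python
from h import *
snap('wrist','w19.png')
el(-.2355,off=OFF3)
cv2.imwrite('pics/w19c.png',cv2.resize(cv2.imread('pics/w19.png')[170:370,190:370],None,fx=3,fy=3,interpolation=cv2.INTER_CUBIC))
```

```text
elem y -0.2338 off axis x,z mm [0.08 0.04] F [0.43 8.41 2.5 ] M [ 1.413 -0.072 -0.064] op 0.0311
delta [-0.0017 -0.0001  0.0001] turn 0.0002 22.33
```

View pics/w19c.png

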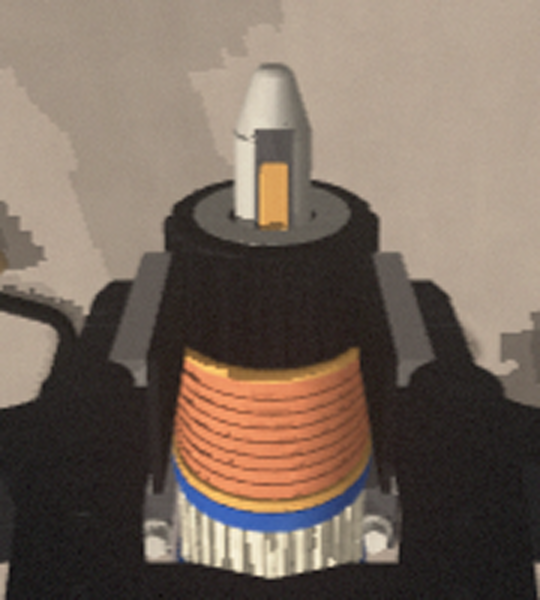

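>>> apply_moves --motion "-1 -0.001 0 0 0;-1 -0.002 0 0 0;-1 -0.002 0 0 0"

```text
clock: 22.58
tcp_pos: [0.4829, -0.2364, 0.0994]
ee_rot: [[0.081, 0.996, 0.028], [0.997, -0.081, -0.012], [-0.01, 0.029, -1.0]]
ft_force: [-0.5, 9.9, 1.8]
opening: 0.0309
```

>>> apply_moves --motion "-1 -0.001 0 0 0;-1 -0.002 0 0 0;-1 -0.002 0 0 0"

```text
clock: 22.83
tcp_pos: [0.4828, -0.2371, 0.0993]
ee_rot: [[0.081, 0.996, 0.028], [0.997, -0.081, -0.009], [-0.007, 0.029, -1.0]]
ft_force: [0.3, 12.4, 2.7]
opening: 0.0313
```

Run:
```python
from h import *
snap('wrist','w20.png')
el(-.2355,off=OFF3)
cv2.imwrite('pics/w20c.png',cv2.resize(cv2.imread('pics/w20.png')[170:370,190:370],None,fx=3,fy=3,interpolation=cv2.INTER_CUBIC))
```

```text
elem y -0.2356 off axis x,z mm [ 0.11 -0.  ] F [-0.25 12.62  2.9 ] M [ 2.082 -0.058 -0.096] op 0.0316
delta [ 0.0001 -0.0001 -0.    ] turn 0.001 22.88
```

View pics/w20c.png

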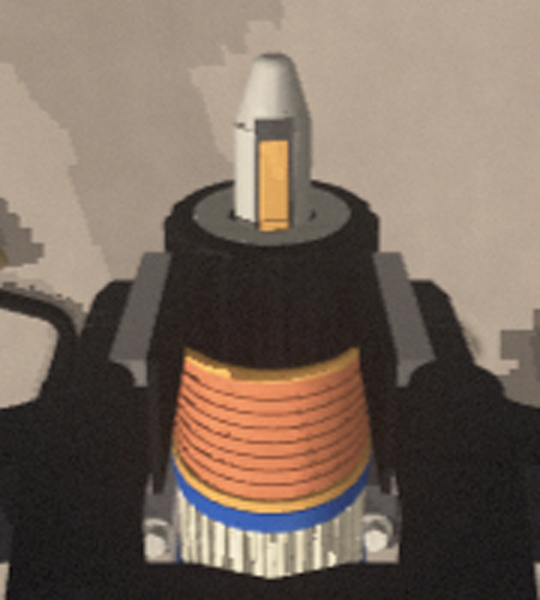

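>>> apply_moves --motion "-1 -0.001 0 0 0;-1 -0.002 0 0 0;-1 -0.0025 0 0 0"

```text
clock: 23.13
tcp_pos: [0.4828, -0.238, 0.0993]
ee_rot: [[0.08, 0.996, 0.028], [0.997, -0.08, -0.006], [-0.004, 0.028, -1.0]]
ft_force: [0.6, 15.2, 4.0]
opening: 0.0313
```

Run:
```python
from h import *
snap('wrist','w21.png')
el(-.2355,off=OFF3)
cv2.imwrite('pics/w21c.png',cv2.resize(cv2.imread('pics/w21.png')[170:370,190:370],None,fx=3,fy=3,interpolation=cv2.INTER_CUBIC))
```

```text
elem y -0.2366 off axis x,z mm [ 0.1  -0.04] F [ 0.14 14.54  4.04] M [ 2.657 -0.101 -0.099] op 0.0313
delta [ 0.0011 -0.0001 -0.    ] turn 0.0015 23.18
```

View pics/w21c.png

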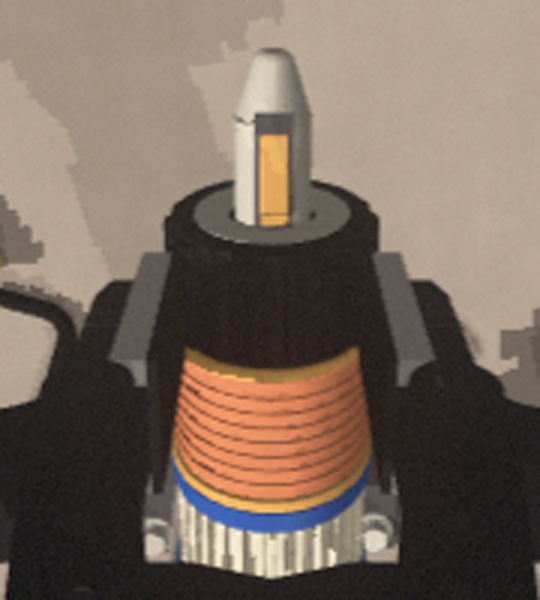

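>>> apply_moves --motion "-1 -0.001 0 0 0;-1 -0.002 0 0 0;-1 -0.002 0 0 0"

```text
clock: 23.43
tcp_pos: [0.4828, -0.2384, 0.0993]
ee_rot: [[0.08, 0.996, 0.028], [0.997, -0.08, -0.002], [-0.0, 0.028, -1.0]]
ft_force: [-0.2, 16.2, 4.1]
opening: 0.0315
```

Run:
```python
from h import *
snap('wrist','w22.png'); snap('side','s22.png')
el(-.2355,off=OFF3)
cv2.imwrite('pics/w22c.png',cv2.resize(cv2.imread('pics/w22.png')[170:290,230:330],None,fx=6,fy=5,interpolation=cv2.INTER_CUBIC))
```

```text
elem y -0.2371 off axis x,z mm [ 0.12 -0.04] F [ 0.21 15.51  3.58] M [ 2.603 -0.031 -0.127] op 0.0314
delta [ 0.0016 -0.0001 -0.    ] turn 0.002 23.53
```

View pics/w22c.png

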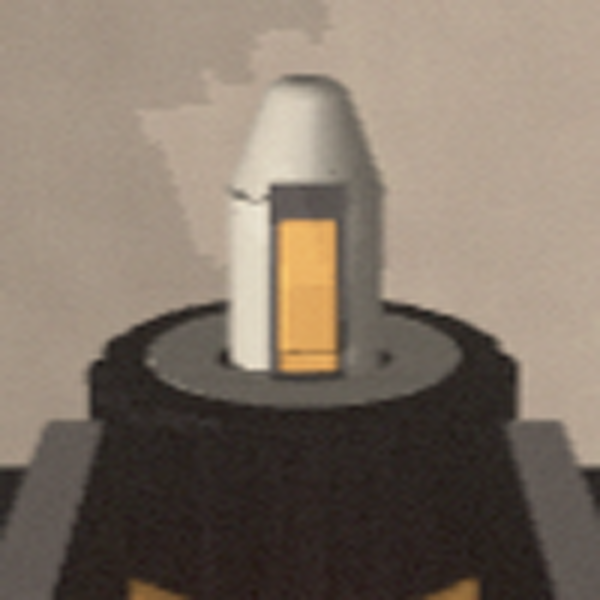

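>>> apply_moves --motion "-1 0.0005 0 0 0;-1 0.001 0 0 0;-1 0.001 0 0 0"

```text
clock: 23.78
tcp_pos: [0.4829, -0.2366, 0.0993]
ee_rot: [[0.079, 0.996, 0.028], [0.997, -0.079, -0.001], [0.001, 0.028, -1.0]]
ft_force: [0.3, 7.6, 2.6]
opening: 0.0312
```

>>> apply_moves --motion "-1 0.0005 0 0 0;-1 0.001 0 0 0;-1 0.001 0 0 0"

```text
clock: 24.03
tcp_pos: [0.483, -0.2357, 0.0994]
ee_rot: [[0.079, 0.996, 0.028], [0.997, -0.079, -0.001], [0.001, 0.028, -1.0]]
ft_force: [-1.4, -0.0, 1.7]
opening: 0.0311
```

>>> apply_moves --motion "-0.3 0 0 0 0;0.2 0 0 0 0;0.6 0 0 0 0;0.6 0 0 0 0;0.6 0 0 0 0"

```text
clock: 24.45
tcp_pos: [0.483, -0.2358, 0.0994]
ee_rot: [[0.079, 0.996, 0.028], [0.997, -0.079, -0.001], [0.001, 0.028, -1.0]]
ft_force: [-0.2, 0.0, -0.3]
opening: 0.0685
```

Run:
```python
from h import *
snap('wrist','w23.png'); el(-.2355,off=OFF3)
cv2.imwrite('pics/w23c.png',cv2.resize(cv2.imread('pics/w23.png')[170:370,190:370],None,fx=3,fy=3,interpolation=cv2.INTER_CUBIC))
```

```text
elem y -0.2344 off axis x,z mm [0.15 0.08] F [-0.19 -1.07 -0.12] M [-0.01   0.013 -0.015] op 0.0683
delta [-0.0011 -0.0002  0.0001] turn 0.0025 24.5
```

View pics/w23c.png

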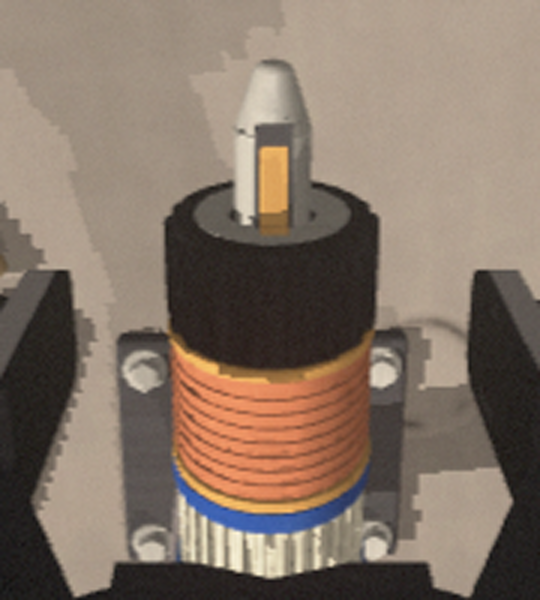

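>>> apply_moves --motion "0.6 0 0 -0.02 0;0.6 0 0 -0.05 0;0.7 0 0 -0.085 0;0.8 0.005 0 -0.12 0;0.8 0.02 0 -0.14 0"

```text
clock: 24.92
tcp_pos: [0.4809, -0.2167, 0.2433]
ee_rot: [[0.081, 0.996, 0.031], [0.997, -0.081, -0.003], [-0.001, 0.031, -1.0]]
ft_force: [0.1, -0.4, 0.2]
opening: 0.0765
```

>>> apply_moves --motion "0.8 0 -0.02 0 0;0.8 0 -0.04 0 0;0.8 0 -0.06 0 0;0.8 0 -0.06 0 0;0.8 0 -0.06 0 0"

```text
clock: 25.33
tcp_pos: [0.4208, -0.2119, 0.2419]
ee_rot: [[0.081, 0.996, 0.032], [0.997, -0.081, -0.004], [-0.001, 0.032, -0.999]]
ft_force: [0.4, -0.6, -0.1]
opening: 0.0768
```

Run:
```python
from h import *
p=snap('wrist','w24.png'); q=snap('side','s24.png');o=ctrl.get_obs();print(o['tcp_pos'],o['ft_force'],o['joint_velocities'],o['clock'])
for n,P in(('s24',q),('w24',p)):
    u=proj(P,[.482,-.24,.12]).astype(int);r,c=max(u[1]-40,0),max(u[0]-50,0)
    cv2.imwrite(f'pics/{n}c.png',cv2.resize(cv2.imread(f'pics/{n}.png')[r:r+80,c:c+100],None,fx=7,fy=7,interpolation=cv2.INTER_CUBIC))
for l in ['fine_element','coarse_element','end_cap']:
    print(l,[(x['at'],x['p']) for x in ctrl.place_of(l,p)[:2]])
```

```text
[ 0.4215 -0.2119  0.2415] [0.9997 0.6188 0.6469] [ 0.0036  0.0147 -0.004   0.0019  0.0006 -0.0026] 25.4333
fine_element [([0.4753, -0.2876, 0.1203], 0.58)]
coarse_element [([0.482, -0.2577, 0.117], 0.91), ([0.6046, -0.3736, 0.0171], 0.8)]
end_cap [([0.4787, -0.2343, 0.1177], 0.71)]
```

View pics/s24c.png

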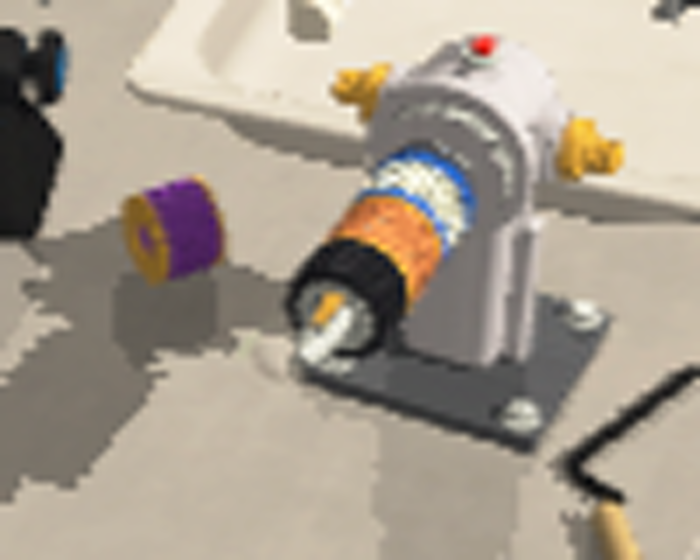

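View pics/w24c.png

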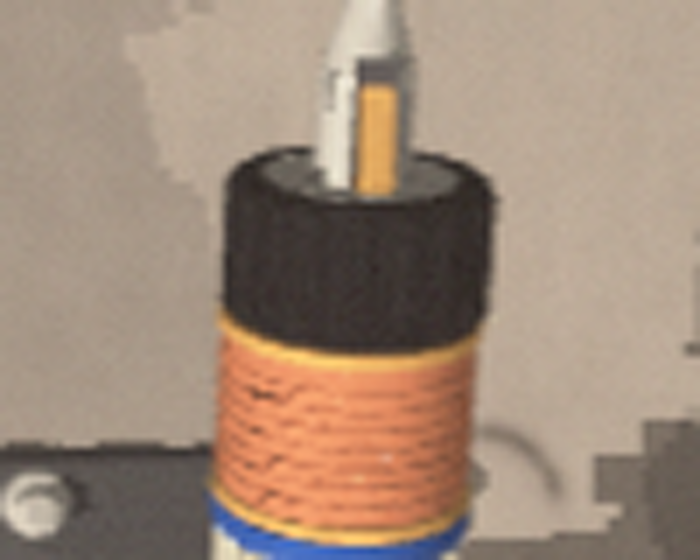

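Run:
```python
from h import *
q=ctrl.read_camera('side'); print([(x['at'],x['p']) for x in ctrl.place_of('oil_bottle',q)[:1]])
print(ctrl.job_done(), ctrl.get_obs()['clock'])
```

```text
[([0.6218, 0.2302, 0.0015], 0.82)]
the job is handed in; nothing more can be done
the job is handed in; nothing more can be done
```

The filter is back together on the rod and handed in at about 25.5 s of the 72 s limit. The order from the head is white fine element, bronze coarse element, black cap, and the catch is up behind the cap. `job_done` reports no verdict, so the result rests on the checks below.

- **Pushing on:** contact showed first at about 6 N on the spring seat for the fine element, and about 5 N for the coarse element. The cap took about 16 N at most, all well under the 40 N limit.
- **Catch:** when I backed the gripper off 2 mm before opening it, the push fell to 0 N at a cap position where it had been about 8–9 N going in. That means the catch is carrying the spring.
- **After letting go:** the cap stayed put, and the pictures show the tongue standing up in front of its face. The pack looks closed, with no gaps visible.
- **Positions:** the final network estimates along the rod (world y) are -0.288, -0.258 and -0.234 m for fine, coarse and cap. That is about 30 and 23 mm between centres, against 30 and 26 mm for parts touching. The cap figure is 3 mm short, within the network's 4 mm error, and I did not measure it any closer.
- **Bottle:** the network still places the oil bottle where it started. I did not check its tilt separately.

No check failed. I had no direct reading of the force between cap and coarse element; it is inferred from the spring, about 9 N.

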